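Fit the dicer's cutter grid and hold its pusher head at balance

ROBOT

A 6-joint arm with a two-finger parallel gripper is mounted at the origin on the work surface. World frame = base frame: x ahead of the robot, y to its left, z up, the work surface at z = 0. Lengths are in m, angles in degrees, forces in N, time in s.
With the tool pointing down it reaches from about 0.375 to 0.9 m from the base axis. Payload 3.1 kg.
Tool frame: the origin (TCP) lies at the very end of the fingers, on their centre line; the grasp point (between the pads) lies 19 mm behind it; z points along the fingers, x is the direction in which the jaws open and shut, and the axes are right-handed (so a half turn about z gives the same grasp; the last joint's range is limited). The gripper opens to 87 mm and grips with 3 to 60 N. Pads are 19 mm wide; open, the fingers measure 117 mm over their backs; the gripper's body (75 mm by 190 mm) begins 51 mm behind the grasp point.
Start: joints at [56.694, 30.224, 82.088, -0, 67.689, -10.227], TCP at [0.245, 0.575, 0.223] pointing down, gripper open.
Joint ranges: [-176.69, 176.69], [-43.24, 126.21], [12.49, 139.97], [-82, 262], [0, 151.66], [-163.58, 163.58]. Speed limits (degrees/s): [159.86, 159.86, 180, 180, 180, 180].

INTERFACE

Orientations are given as a 3x3 rotation matrix whose columns are the frame's x, y, z axes.
In Python, from rig import bot gives the robot as it stands.
- The arm moves only by the tool arm_command, never from a script. Its argument "plan" is a list of rows, each an object of numbers: "claw": the opening, from 0 (shut) to 1 (fully open); "dx", "dy", "dz": the shift along the tool's x, y, z in cm; "twist": the turn about the tool's z in degrees. A call has 1 to 8 rows; each row is the pose to reach, as a shift and turn from the pose measured when the call began, along the tool's axes at that moment; what a row does not reach only later rows make up. A row lasts 1/12 s, in which the tool goes at most 41.7 mm and 7.16 degrees, less where a joint would pass 70% of its speed; a pose out of reach is approached as far as the arm can. A call with a gripper value outside its range is refused whole. The fingers move at their own pace and stop on an object; the grip force is fixed at half the most. Time passes only in rows, so rows that repeat a pose let the fingers close. It gives the time, the measured TCP pose, the force and the opening at its end, in the units of the state.
- bot.read_state(): the state, without advancing time (a new reading comes with each control period).
- bot.capture(name): name is "side" or "top"; returns the picture (480x640x3 uint8, red, green, blue); there is no depth.
- bot.calibration(name): a dict with "intrinsics" (3x3 intrinsics, pixels), "rvec" (rotation vector, rad) and "tvec" (3), from world to camera coordinates, as OpenCV has them. Camera axes: x right, y down, z forward; pixel columns grow to the right and rows downward; lengths in m; the calibration is good to about 2 mm. A picture is of the moment at which its call begins. calibration takes no time and is no camera call.
- bot.hand_in(): hands the job in, once; it reports no verdict.
The state is a dict: "time_s": time; "joint_positions": joint angles; "qvel": joint speeds; "tau": joint torques, N m; "position": TCP position; "tcp_rot": TCP orientation; "force": force on the tool from outside, world axes, zero at the start; "moment": the same for the moment, N m; "opening": opening from 0.0 (shut) to 1.0 (fully open).
Only numpy, scipy, OpenCV 4.12 (cv2) and the standard library are available. Lean on these libraries where they do the work, as an engineer would, in place of code of your own. Each camera call takes 0.05 s, during which the arm holds its last target.

TASK

Fit the larger steel cutter grid into the recess of the vegetable dicer and press it down until it is flush with the deck. Then take the dicer's hinged pusher head, which lies open, by its handle, swing it up to its balance point just past upright, where it would fall neither way, and finish there still holding the handle firmly between the fingers so that the hinge can be pinned. Do not let the head come down towards the grid, and leave everything else where it is.

Things in the scene. Friction and masses are not known exactly. Their poses are not given: they have to be found in the camera images.
- grid: the larger cutter grid: steel frame 80 mm (x) x 96 mm (y), 24 mm tall, fine blades inside, 0.18 to 0.29 kg, lowest 5 mm 2 mm narrower a side. Two white upright lugs on it at x = +-25 mm, 6 mm thick (x), 26 mm long (y), tops 52 mm above the underside: gripped from outside across both, 56 mm wide along x, with frame below the fingertips. Origin: centre of underside, z up. Fits either way round (half turn)
- dicer: the vegetable dicer, a fixed aluminium block 200 mm (its x) x 170 mm (its y), deck 75 mm above the table; two hinge cheeks rise to 119 mm at its +y edge. Origin: centre of its underside
- recess (a point): centre of the mouth of the dicer's recess, at deck height, axes as the dicer. The recess is 83 mm (x) x 99 mm (y). A friction-held seat in it stops the grid with 6 mm still standing proud; a push of about 10 N slides the seat those 6 mm to a hard stop, where it stays. Flush = top of the grid's frame level with the deck, its underside 24 mm below this point
- head (a joint): hinge angle of the pusher head (rad): 0 closed over the recess; 1.57 its plate upright; 2.8 lying open against its stop on the +y side (start). The head, about 0.45 kg, swings freely; a heavy pusher block on its inner side puts its balance point at 1.69 rad (7 degrees past upright, leaning to the open side): below that it falls shut, above it falls open
- head_hinge (a point): middle of the hinge axis, which runs along the dicer's x at dicer y = +80 mm, 109 mm above the table; axes as the dicer. At joint angle a the handle's middle lies 170 mm from here, at -170 cos(a) mm along the dicer's y and 170 sin(a) mm up
- head_handle (a point): middle of the head's U handle: a round steel bar 12 mm thick parallel to the hinge (dicer's x), 88 mm clear between its two side arms, its centre line 50 mm off the edge of the head's plate (130 mm wide, 8 mm thick), open between. It can be pinched from above across the bar and turns in the fingers
- spare_grid: bystander: smaller spare cutter grid of the same make, 62 x 74 mm frame, 24 mm tall with the same two lugs; it does not fit the recess. Origin: centre of its underside
- bowl: bystander: steel bowl, 120 mm across, 50 mm tall, at the far side. Origin: centre of its underside
- potato: bystander: potato, 71 x 54 mm, lying near the robot. Origin: on the surface under its middle
- jar: bystander: clear jar with steel cap, 60 mm across, 75 mm tall. Origin: centre of its underside
- brush: bystander: flat brush with a wooden handle, lying down at the far left
- beaker: bystander: white plastic beaker, 76 mm across, 95 mm tall. Origin: centre of its underside
Things that resemble listed ones, but are neither listed nor needed, are in the scene too. Leave any green look-alike of the grid alone.

How it is judged:
By the outcome, as a careful person would: the job done as asked, in the order asked, and still so for the second after the job is handed in, while the arm keeps its last pose, push and grip.
It also fails if it takes over 67 s, if anything falls off the work surface, if the arm or the gripper's body presses on something with over 40 N, if the wrist force passes 120 N, or if a joint passes its speed limit or range.

## Working session

There is one attempt and no reset: what is moved stays moved. The work goes in short steps, Python scripts to look and compute and a tool call to move; the robot and the scene stay as the last step left them, time stands still between calls to the robot, and variables do not carry over. Pictures are saved under pics/ and viewed, and the job is handed in when it is done.

Besides the shell and the picture viewer there is one more tool, called after ">>>" in YAML: its name, and indented under it one key for each argument. arm_command: Moves the arm, as the interface text tells. Its arguments: {"type":"object","properties":{"plan":{"type":"array"}},"required":["plan"]}

```bash
mkdir -p pics; ls
python3 - <<'E'
from rig import bot
import cv2,numpy as np
np.set_printoptions(precision=4,suppress=True)
for n in("side","top"):
    im=bot.capture(n); cv2.imwrite(f"pics/{n}0.png",im[:,:,::-1])
    c=bot.calibration(n);R=cv2.Rodrigues(np.array(c["rvec"],float))[0]
    print(n,c["intrinsics"],"pos",-R.T@np.array(c["tvec"]).ravel());print(R)
s=bot.read_state();print(s)
E
```

```text
pics
side [[520.4447   0.     317.0395]
 [  0.     520.4447 242.3878]
 [  0.       0.       1.    ]] pos [ 0.518 -0.671  0.993]
[[ 0.9992 -0.0388 -0.0059]
 [-0.0335 -0.7644 -0.6438]
 [ 0.0205  0.6435 -0.7651]]
top [[522.629    0.     330.0765]
 [  0.     522.629  248.0139]
 [  0.       0.       1.    ]] pos [0.4727 0.0993 1.6209]
[[-0.0198 -0.9998 -0.0036]
 [-0.9984  0.02   -0.0533]
 [ 0.0533  0.0025 -0.9986]]
{'time_s': 0.1, 'joint_positions': array([ 56.6942,  30.2731,  82.1501,   0.0004,  67.6898, -10.2264]), 'qvel': array([ 0.0601, -0.1644, -0.1451,  0.1121,  0.0402, -0.0772]), 'tau': array([  0.0004, -44.0985, -17.7149,   0.0635,   0.0533,  -0.    ]), 'position': array([0.2446, 0.5744, 0.2217]), 'tcp_rot': array([[ 0.392 ,  0.92  , -0.0011],
       [ 0.92  , -0.392 , -0.0016],
       [-0.0019, -0.0004, -1.    ]]), 'force': array([1.0758, 0.4581, 0.8797]), 'moment': array([ 0.0284,  0.0298, -0.0218]), 'opening': 0.9988518814570571}
```

View pics/side0.png

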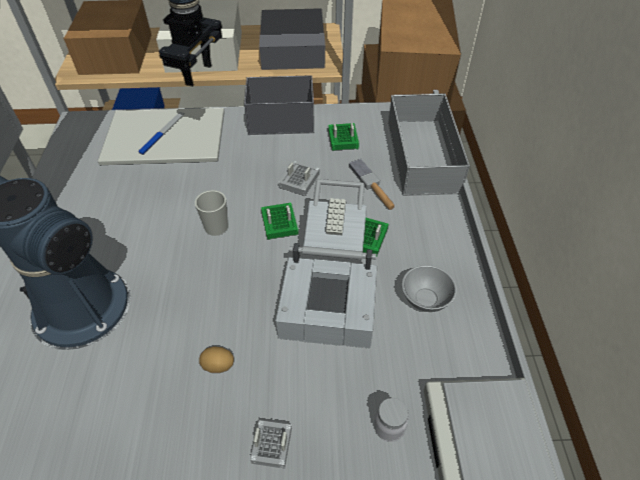

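View pics/top0.png

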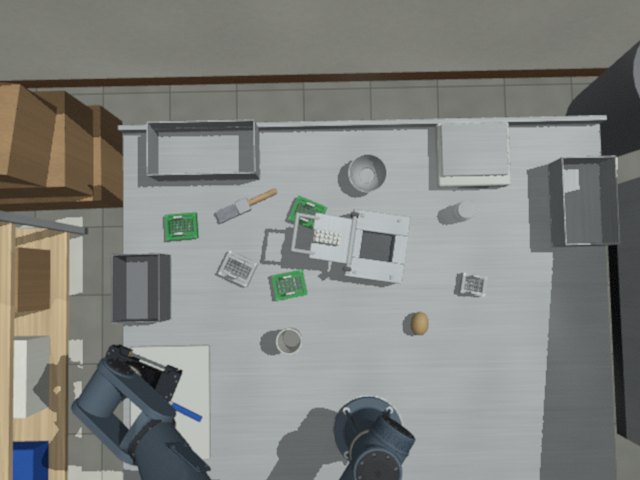

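Two steel candidates in the top view: (237,268), about 31 px, and (472,285), about 24 px. The other look-alikes are green. I'll enlarge the two steel ones and the dicer.

Run:
```python
import cv2,numpy as np
t=cv2.imread("pics/top0.png")
a=t[235:300,200:270];b=t[253:318,437:507]
f=lambda x,s:cv2.resize(x,None,fx=s,fy=s,interpolation=cv2.INTER_CUBIC)
cv2.imwrite("pics/crop_g.png",np.hstack([f(a,5.5),f(b,5.5)]))
cv2.imwrite("pics/crop_d.png",f(t[190:300,260:430],4.5))
s=cv2.imread("pics/side0.png")
cv2.imwrite("pics/crop_s.png",f(s[150:350,255:425],3))
```

```text
(no output)
```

View pics/crop_g.png

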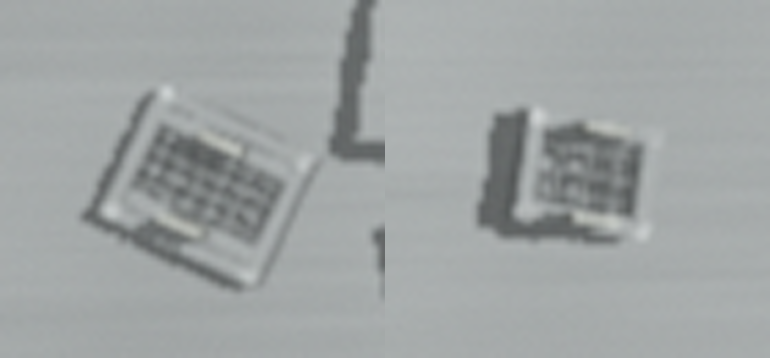

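View pics/crop_d.png

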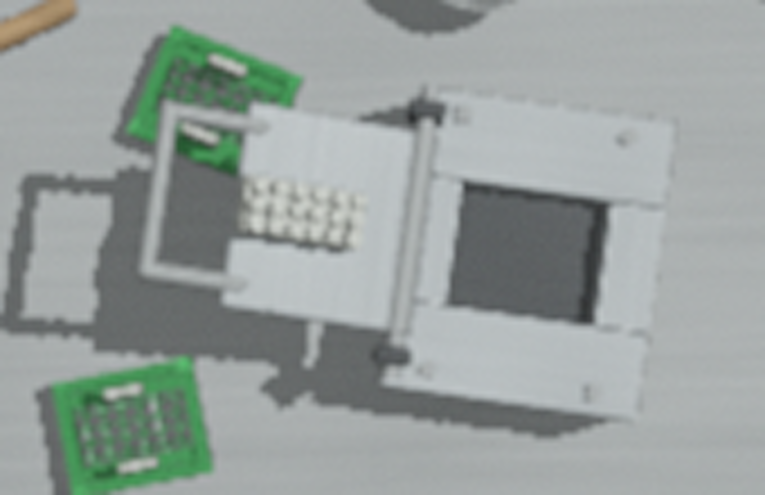

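View pics/crop_s.png

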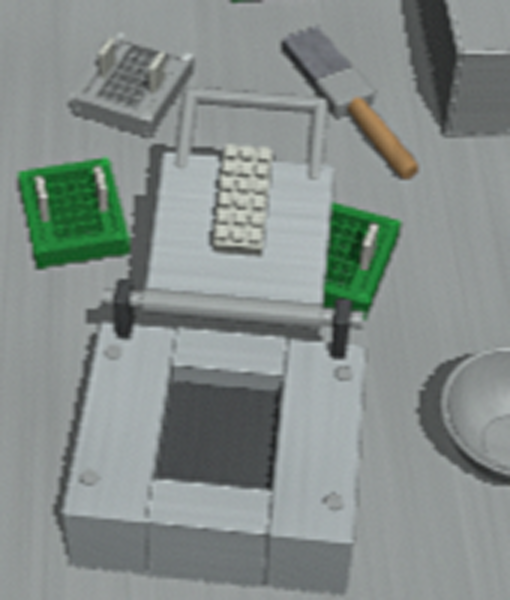

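The left candidate (237,268) is clearly the larger one, so it is the grid. The right one (472,285) is the spare. Next I'll measure the grid, recess and head.

```bash
cat > h.py <<'E'
import cv2,numpy as np
from rig import bot
np.set_printoptions(precision=4,suppress=True)
def cam(n):
    c=bot.calibration(n);R=cv2.Rodrigues(np.array(c["rvec"],float))[0];return np.array(c["intrinsics"],float),R,np.array(c["tvec"],float).ravel()
def ray(n,uv,z):
    K,R,t=cam(n);uv=np.atleast_2d(np.array(uv,float));C=-R.T@t
    d=(R.T@np.linalg.inv(K)@np.c_[uv,np.ones(len(uv))].T).T
    return C+d*((z-C[2])/d[:,2])[:,None]
def proj(n,P):
    K,R,t=cam(n);q=(K@(R@np.atleast_2d(P).T+t[:,None])).T;return q[:,:2]/q[:,2:]
def tri(ua,ub):
    A=[];b=[]
    for n,uv in(("top",ua),("side",ub)):
        K,R,t=cam(n);C=-R.T@t;d=R.T@np.linalg.inv(K)@np.array([*uv,1.]);d/=np.linalg.norm(d);M=np.eye(3)-np.outer(d,d);A.append(M);b.append(M@C)
    return np.linalg.solve(sum(A),sum(b))
def quad(P):
    P=P[:,:2];e=np.linalg.norm(np.roll(P,-1,0)-P,axis=1);v=np.roll(P,-1,0)-P
    return P.mean(0),e*1000,np.degrees(np.arctan2(v[:,1],v[:,0]))
def save(n,im,box=None,s=1):
    if box: x0,x1,y0,y1=box;im=im[y0:y1,x0:x1]
    im=cv2.resize(im,None,fx=s,fy=s,interpolation=cv2.INTER_CUBIC);cv2.imwrite(f"pics/{n}.png",im[:,:,::-1])
E
python3 - <<'E'
from h import *
f=lambda L,x,y,s:np.array(L,float)/s+[x-.5+.5/s,y-.5+.5/s]
g=f([(160,90),(318,160),(255,285),(100,212)],200,235,5.5)
print("grid top z24",*quad(ray("top",g,.024)))
gs=f([(118,35),(193,60),(152,125),(70,98)],255,150,3)
print("grid side",*quad(ray("side",gs,.024)))
l=f([(222,142),(175,225)],200,235,5.5);L=ray("top",l,.052);print("lugs",L,L.mean(0))
r=f([(462,185),(607,203),(592,325),(447,305)],260,190,4.5);print("rec top",*quad(ray("top",r,.075)))
rs=f([(172,368),(282,378),(270,500),(152,482)],255,150,3);print("rec side",*quad(ray("side",rs,.075)))
d=f([(437,88),(675,120),(635,418),(383,383)],260,190,4.5);print("deck",*quad(ray("top",d,.075)))
ds=f([(100,325),(363,350),(352,552),(66,517)],255,150,3);print("deck side",*quad(ray("side",ds,.075)))
a=2.8;zh=.109+.17*np.sin(a)
h=f([(160,105),(150,272)],260,190,4.5);print("handle",zh,ray("top",h,zh))
hs=f([(190,97),(323,103)],255,150,3);print("handle side",ray("side",hs,zh))
s=f([(145,105),(273,133),(260,235),(130,215)],437,253,5.5);print("spare size",quad(ray("top",s,.024))[1])
E
```

```text
grid top z24 [0.5008 0.3875] [96.488  77.3832 95.464  75.2712] [-114.9497  152.4402   63.8063  -26.8358]
grid side [0.5043 0.3828] [78.2308 92.3847 82.0714 94.1653] [ -28.8279 -115.469   152.5167   62.1426]
lugs [[0.5246 0.3747 0.052 ]
 [0.4798 0.4008 0.052 ]] [0.5022 0.3878 0.052 ]
rec top [ 0.558 -0.035] [96.2196 81.0501 96.1235 79.7948] [-98.2551 171.508   80.9969  -8.4208]
rec side [ 0.5598 -0.041 ] [ 80.7897 104.4807  82.5304  99.2322] [ -8.9339 -98.98   167.4103  80.1095]
deck [ 0.5597 -0.0387] [158.446  198.2445 166.7562 197.9692] [-98.8631 170.8038  80.9658 -11.6026]
deck side [ 0.5602 -0.0417] [196.8523 171.107  194.8196 167.5114] [ -9.3641 -98.8289 169.5688  81.8895]
handle 0.16594798552650386 [[0.6506 0.1987 0.1659]
 [0.5467 0.2066 0.1659]]
handle side [[0.5494 0.206  0.1659]
 [0.6507 0.1947 0.1659]]
spare size [72.3361 56.9075 72.5356 61.4923]
```

```bash
cat >> h.py <<'E'
def edgefit(im,P,sign=None,w=4,inset=.15):
    """refine polygon edges by max gradient along normals; returns refined corners"""
    g=cv2.GaussianBlur(cv2.cvtColor(im,cv2.COLOR_RGB2GRAY),(0,0),.7).astype(np.float32);P=np.array(P,float);n=len(P);lines=[]
    c=P.mean(0)
    for i in range(n):
        a,b=P[i],P[(i+1)%n];u=(b-a)/np.linalg.norm(b-a);nn=np.array([-u[1],u[0]])
        if nn@(a-c)<0: nn=-nn
        o=np.arange(-w,w+.01,.1);pts=[]
        for t in np.linspace(inset,1-inset,25):
            q=a+(b-a)*t+o[:,None]*nn
            v=cv2.remap(g,q[:,0].astype(np.float32)[None],q[:,1].astype(np.float32)[None],cv2.INTER_LINEAR)[0]
            dv=np.gradient(cv2.GaussianBlur(v[None],(0,0),4)[0])
            s=sign[i] if sign is not None else 0
            k=np.argmax(dv*s if s else abs(dv));pts.append(q[k])
        vx,vy,x0,y0=cv2.fitLine(np.array(pts,np.float32),cv2.DIST_HUBER,0,.01,.01).ravel()
        r=np.abs((np.array(pts)-[x0,y0])@[-vy,vx]);lines.append((np.array([vx,vy]),np.array([x0,y0]),np.median(r)))
    out=[]
    for i in range(n):
        (u,p,_),(v,q,_)=lines[i-1],lines[i]
        s=np.linalg.solve(np.c_[u,-v],q-p);out.append(p+s[0]*u)
    return np.array(out),[l[2] for l in lines]
E
python3 - <<'E'
from h import *
f=lambda L,x,y,s:np.array(L,float)/s+[x-.5+.5/s,y-.5+.5/s]
T=cv2.imread("pics/top0.png")[:,:,::-1].copy();S=cv2.imread("pics/side0.png")[:,:,::-1].copy()
def go(name,n,P,z,sign=None,w=2.5):
    Q,r=edgefit(T if n=="top" else S,P,sign,w);print(name,n,*quad(ray(n,Q,z)),"res",np.round(r,2));print(Q.tolist());return Q
go("grid","top",f([(160,90),(318,160),(255,285),(100,212)],200,235,5.5),.024)
go("grid","side",f([(118,35),(193,60),(152,125),(70,98)],255,150,3),.024)
go("rec","top",f([(462,185),(607,203),(592,325),(447,305)],260,190,4.5),.075,[1]*4)
go("rec","side",f([(172,368),(282,378),(270,500),(152,482)],255,150,3),.075,[1]*4)
go("deck","top",f([(430,88),(675,120),(635,418),(383,383)],260,190,4.5),.075,[-1]*4)
go("deck","side",f([(100,325),(363,350),(352,552),(66,517)],255,150,3),.075)
E
python3 - <<'E'
import cv2
t=cv2.imread("pics/top0.png");cv2.imwrite("pics/rec_t.png",cv2.resize(t[220:275,345:415],None,fx=10,fy=10,interpolation=cv2.INTER_CUBIC))
t=cv2.imread("pics/side0.png");cv2.imwrite("pics/rec_s.png",cv2.resize(t[260:325,295:365],None,fx=9,fy=9,interpolation=cv2.INTER_CUBIC))
E
```

```text
grid top [0.5009 0.3889] [96.0304 79.795  94.6437 67.7826] [-113.0503  152.8587   59.7251  -26.0563] res [1.   0.34 0.69 0.06]
[[227.80685424804688, 251.76792907714844], [256.8102722167969, 263.47705078125], [245.16741943359375, 286.9978942871094], [218.25396728515625, 271.8708801269531]]
grid side [0.5039 0.3825] [77.0527 89.3061 72.0442 86.5106] [ -24.5499 -116.6194  153.2572   66.6663] res [0.16 0.06 0.09 0.15]
[[292.7392883300781, 162.5545654296875], [318.2561340332031, 169.51036071777344], [304.4249267578125, 190.2267303466797], [280.2832336425781, 182.558837890625]]
rec top [ 0.5592 -0.0356] [98.2735 83.0596 96.9899 83.6325] [-99.3064 170.4741  81.0291  -8.6438] res [0.07 0.15 0.13 0.09]
[[362.37335205078125, 229.51329040527344], [395.2029113769531, 234.198486328125], [391.28607177734375, 261.9114074707031], [358.7707824707031, 257.4450988769531]]
rec side [ 0.5606 -0.0374] [ 83.4451 102.1692  83.5765  98.6182] [ -9.5493 -99.2085 168.0157  80.7713] res [0.22 0.04 0.04 0.14]
[[311.6245422363281, 271.06298828125], [349.39263916015625, 274.8194885253906], [345.3390808105469, 314.4064025878906], [305.5350036621094, 308.7194519042969]]
deck top [ 0.5578 -0.0381] [163.9191 196.4912 165.0408 197.6857] [-99.4678 170.9264  80.9484  -9.3998] res [0.14 0.42 0.1  0.08]
[[354.96502685546875, 209.44482421875], [409.60504150390625, 217.37649536132812], [400.9356384277344, 283.0437927246094], [345.50994873046875, 275.3280944824219]]
deck side [ 0.5598 -0.0374] [196.1531 170.6522 197.574  168.4539] [ -9.338  -98.8312 170.0264  80.6963] res [0.2  0.23 0.06 0.04]
[[288.34161376953125, 256.5444641113281], [375.4964294433594, 264.7760009765625], [371.82916259765625, 331.5695495605469], [275.30950927734375, 320.46990966796875]]
```

View pics/rec_t.png

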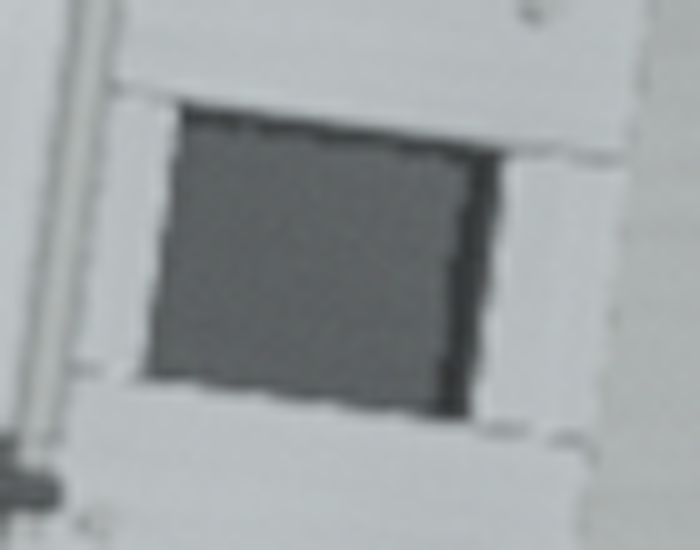

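View pics/rec_s.png

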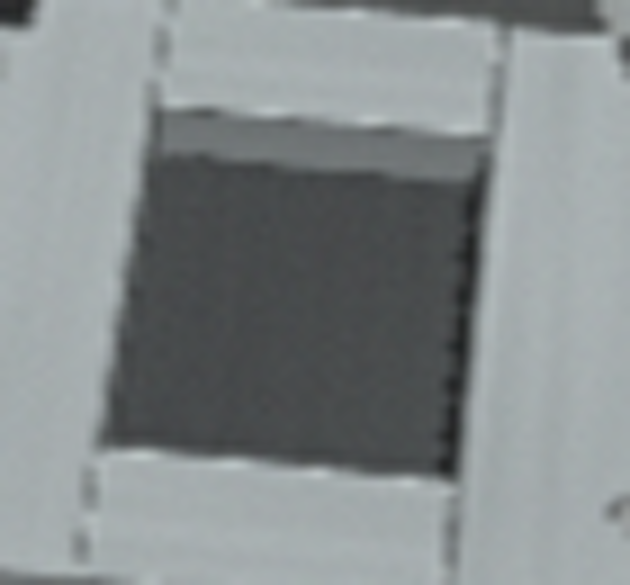

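Run:
```python
import cv2
t=cv2.imread("pics/top0.png");cv2.imwrite("pics/g_t.png",cv2.resize(t[245:295,210:265],None,fx=12,fy=12,interpolation=cv2.INTER_CUBIC))
t=cv2.imread("pics/side0.png");cv2.imwrite("pics/g_s.png",cv2.resize(t[155:200,273:323],None,fx=12,fy=12,interpolation=cv2.INTER_CUBIC))
```

```text
(no output)
```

View pics/g_t.png

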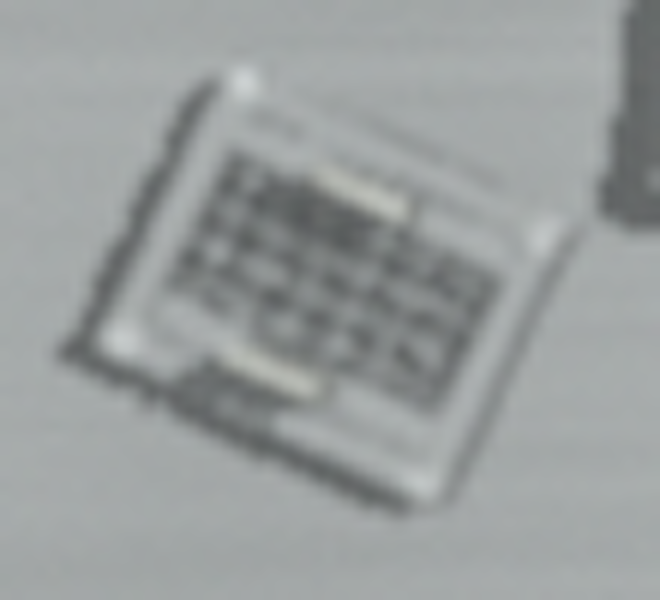

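View pics/g_s.png

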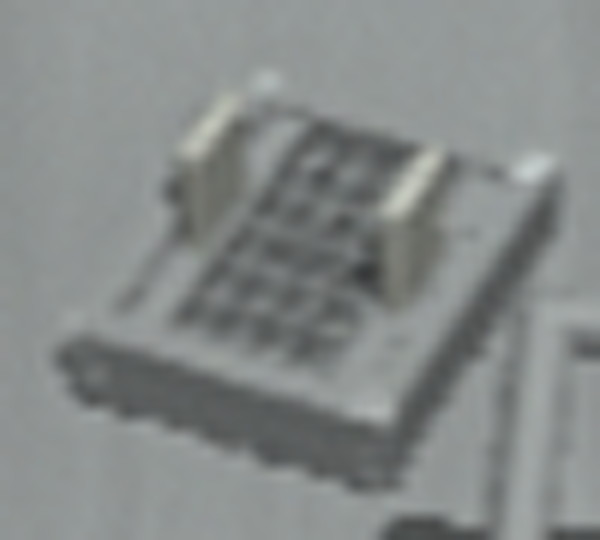

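Run:
```python
from h import *
f=lambda L,x,y,s:np.array(L,float)/s+[x-.5+.5/s,y-.5+.5/s]
g=f([(243,82),(543,235),(430,485),(122,340)],210,245,12);print(*quad(ray("top",g,.025)))
g=f([(265,80),(532,165),(375,408),(75,320)],273,155,12);print(*quad(ray("side",g,.025)))
def lug(n,g):
    L=ray(n,g,.052);A=(L[0]+L[1])/2;B=(L[2]+L[3])/2
    ang=lambda v:np.degrees(np.arctan2(v[1],v[0]))
    print(n,"centre",(A+B)/2,"sep",np.linalg.norm(A-B),ang(A-B),"dirs",ang(L[0]-L[1]),ang(L[2]-L[3]),np.linalg.norm(L[0]-L[1]),np.linalg.norm(L[2]-L[3]))
lug("top",f([(315,172),(410,212),(228,352),(325,398)],210,245,12))
lug("side",f([(435,150),(390,210),(233,100),(185,150)],273,155,12))
s=bot.read_state();p=s["position"];R=s["tcp_rot"]
print((R.T@(np.array([.5015,.3870,.125])-p))*100)
```

```text
[0.5015 0.3875] [86.1506 69.4846 86.8894 72.2765] [-118.052   154.892    63.8121  -25.7716]
[0.503 0.387] [69.0691 87.1093 73.7937 90.5098] [ -27.8291 -115.7911  154.8446   61.1919]
top centre [0.5015 0.3863 0.052 ] sep 0.050378579024131606 -25.883906500407168 dirs 66.11584868143906 63.64403683923644 0.025906940286958027 0.026948069669901736
side centre [0.5034 0.3867 0.052 ] sep 0.049695220321492505 -24.250401390364022 dirs 61.419132692726805 56.31431096828598 0.02207320016271358 0.019640800004740278
[-7.1525 30.9852  9.6698]
```

>>> arm_command:
  plan:
    - {"dx": -0.9,"dy": 3.9,"dz": 1,"twist": 7,"claw": 1}
    - {"dx": -1.8,"dy": 7.8,"dz": 2,"twist": 14,"claw": 1}
    - {"dx": -2.7,"dy": 11.6,"dz": 3,"twist": 21,"claw": 1}
    - {"dx": -3.6,"dy": 15.5,"dz": 4,"twist": 28,"claw": 1}
    - {"dx": -4.5,"dy": 19.4,"dz": 5,"twist": 35,"claw": 1}
    - {"dx": -5.4,"dy": 23.3,"dz": 6,"twist": 42,"claw": 1}
    - {"dx": -6.3,"dy": 27.1,"dz": 7,"twist": 49,"claw": 1}
    - {"dx": -7.15,"dy": 31,"dz": 8,"twist": 56,"claw": 1}

```text
time_s: 0.77
position: [0.5025, 0.3854, 0.1408]
tcp_rot: [[0.983, 0.183, -0.002], [0.183, -0.983, -0.002], [-0.003, 0.002, -1.0]]
force: [0.0, -0.4, 0.6]
opening: 0.999
```

```bash
cat >> h.py <<'E'
def togo(x,y,z,yaw):
    s=bot.read_state();p=s["position"];R=s["tcp_rot"]
    cur=np.degrees(np.arctan2(R[1,0],R[0,0]));d=(R.T@(np.array([x,y,z])-p))*100
    print("t",round(s["time_s"],2),"p",p,"yaw",round(cur,2),"zdir",R[:,2],"F",s["force"],"op",round(s["opening"],3),"q",np.round(s["joint_positions"],1))
    print("GO cm",d,"twist",round((cur-yaw+180)%360-180,2))
E
python3 -c "
from h import *
togo(.502,.387,.12,-26)"
```

```text
t 0.77 p [0.5025 0.3854 0.1408] yaw 10.57 zdir [-0.0023 -0.0021 -1.    ] F [ 0.0062 -0.4197  0.627 ] op 0.999 q [27.4 36.4 84.9 -0.1 58.9 16.9]
GO cm [-0.0162 -0.1665  2.0766] twist 36.57
```

>>> arm_command:
  plan:
    - {"dx": 0,"dy": -0.17,"dz": 0.5,"twist": 7,"claw": 1}
    - {"dx": 0,"dy": -0.17,"dz": 1,"twist": 14,"claw": 1}
    - {"dx": 0,"dy": -0.17,"dz": 1.5,"twist": 21,"claw": 1}
    - {"dx": 0,"dy": -0.17,"dz": 2,"twist": 28,"claw": 1}
    - {"dx": 0,"dy": -0.17,"dz": 3,"twist": 35,"claw": 1}
    - {"dx": 0,"dy": -0.17,"dz": 4.5,"twist": 36.6,"claw": 1}
    - {"dx": 0,"dy": -0.17,"dz": 5,"twist": 36.6,"claw": 1}
    - {"dx": 0,"dy": -0.17,"dz": 5,"twist": 36.6,"claw": 1}

```text
time_s: 1.43
position: [0.5007, 0.3862, 0.0888]
tcp_rot: [[0.899, -0.438, -0.006], [-0.438, -0.899, -0.004], [-0.004, 0.006, -1.0]]
force: [-0.4, -0.7, 0.1]
opening: 1.006
```

```bash
python3 -c "
from h import *
togo(.502,.387,.03,-26)
save('s1',bot.capture('side'),(250,370,110,230),5)
save('t1',bot.capture('top'),(190,290,225,310),6)"
```

```text
t 1.43 p [0.5007 0.3862 0.0888] yaw -25.97 zdir [-0.0062 -0.0042 -1.    ] F [-0.4041 -0.6994  0.1327] op 1.006 q [27.6 40.4 86.7 -0.1 53.3 53.6]
GO cm [ 0.1062 -0.167   5.8821] twist 0.03
```

View pics/s1.png

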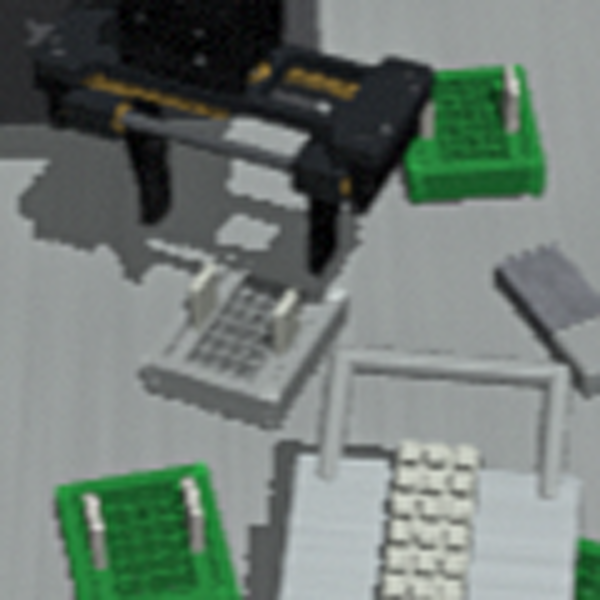

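View pics/t1.png

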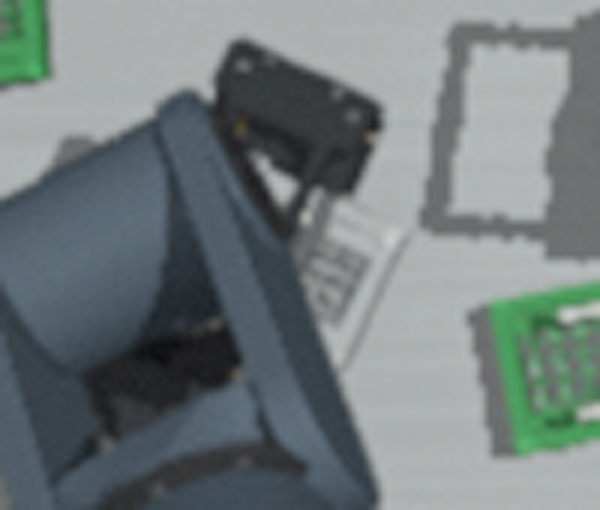

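```bash
python3 -c "
from h import *
s=bot.read_state();p=s['position'];R=s['tcp_rot']
for n,o in (('side',(250,110,5)),('top',(190,225,6))):
  print(n,(proj(n,[p,p+R[:,0]*.051,p-R[:,0]*.051])-o[:2])*o[2])"
```

```text
side [[236.9252 230.481 ]
 [325.4313 256.1107]
 [150.1299 205.3468]]
top [[261.0765 256.8495]
 [305.8416 162.1187]
 [216.1672 351.8856]]
```

>>> arm_command:
  plan:
    - {"dx": 0.1,"dy": -0.12,"dz": 1.2,"twist": 0,"claw": 1}
    - {"dx": 0.1,"dy": -0.12,"dz": 2.4,"twist": 0,"claw": 1}
    - {"dx": 0.1,"dy": -0.12,"dz": 3.6,"twist": 0,"claw": 1}
    - {"dx": 0.1,"dy": -0.12,"dz": 4.6,"twist": 0,"claw": 1}
    - {"dx": 0.1,"dy": -0.12,"dz": 5.4,"twist": 0,"claw": 1}
    - {"dx": 0.1,"dy": -0.12,"dz": 5.8,"twist": 0,"claw": 1}
    - {"dx": 0.1,"dy": -0.12,"dz": 5.9,"twist": 0,"claw": 1}
    - {"dx": 0.1,"dy": -0.12,"dz": 5.9,"twist": 0,"claw": 1}

```text
time_s: 2.2
position: [0.5031, 0.3874, 0.0311]
tcp_rot: [[0.899, -0.438, -0.003], [-0.438, -0.899, -0.003], [-0.002, 0.004, -1.0]]
force: [-1.3, 0.5, 0.5]
opening: 1.002
```

```bash
python3 -c "
from h import *
togo(.502,.387,.03,-26)
save('s2',bot.capture('side'),(270,350,130,210),7)"
```

```text
t 2.2 p [0.5031 0.3874 0.0311] yaw -25.97 zdir [-0.0033 -0.0027 -1.    ] F [-1.264   0.483   0.5112] op 1.002 q [27.6 45.4 87.7 -0.1 47.2 53.6]
GO cm [-0.0803  0.0888  0.1126] twist 0.03
```

View pics/s2.png

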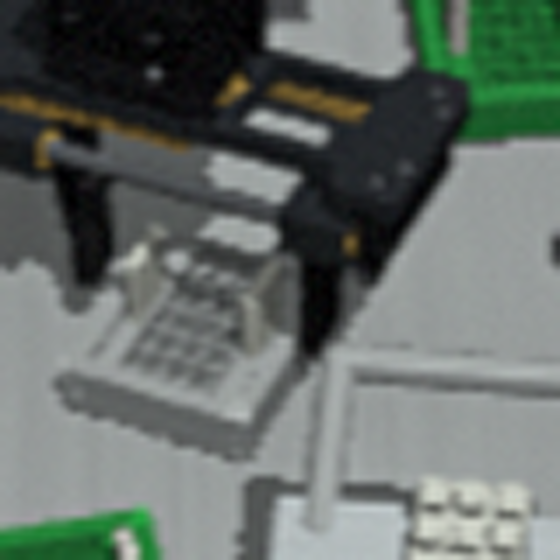

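>>> arm_command:
  plan:
    - {"dx": 0,"dy": 0,"dz": 0.1,"twist": 0,"claw": 0.6}
    - {"dx": 0,"dy": 0,"dz": 0.1,"twist": 0,"claw": 0.6}
    - {"dx": 0,"dy": 0,"dz": 0.1,"twist": 0,"claw": 0.5}
    - {"dx": 0,"dy": 0,"dz": 0.1,"twist": 0,"claw": 0.4}
    - {"dx": 0,"dy": 0,"dz": 0.1,"twist": 0,"claw": 0.4}
    - {"dx": 0,"dy": 0,"dz": 0.1,"twist": 0,"claw": 0.4}
    - {"dx": 0,"dy": 0,"dz": 0.1,"twist": 0,"claw": 0.4}
    - {"dx": 0,"dy": 0,"dz": 0.1,"twist": 0,"claw": 0.4}

```text
time_s: 2.92
position: [0.5031, 0.3878, 0.0309]
tcp_rot: [[0.899, -0.438, -0.003], [-0.438, -0.899, -0.002], [-0.002, 0.003, -1.0]]
force: [-1.6, 1.6, 2.3]
opening: 0.64
```

```bash
python3 -c "
from h import *
togo(.502,.387,.03,-26)
save('s3',bot.capture('side'),(270,350,130,210),7)"
```

```text
t 2.92 p [0.5031 0.3878 0.0309] yaw -25.99 zdir [-0.0031 -0.002  -1.    ] F [-1.6295  1.6291  2.2869] op 0.64 q [27.6 45.4 87.7 -0.  47.1 53.6]
GO cm [-0.0637  0.1155  0.0888] twist 0.01
```

View pics/s3.png

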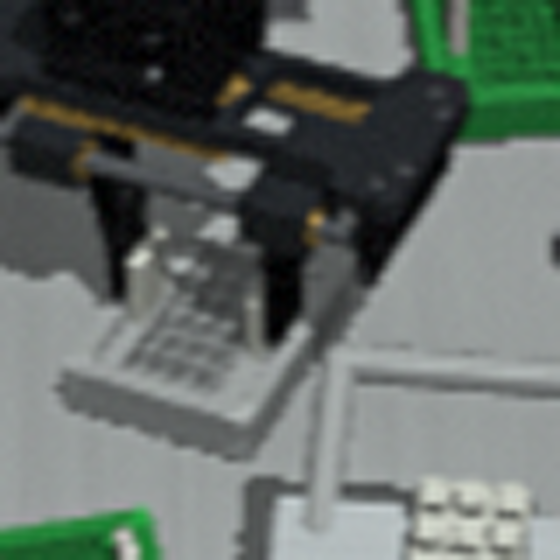

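>>> arm_command:
  plan:
    - {"dx": 0,"dy": 0,"dz": -1.5,"twist": 0,"claw": 0.4}
    - {"dx": 0,"dy": 0,"dz": -4,"twist": 0,"claw": 0.4}
    - {"dx": 0,"dy": 0,"dz": -7,"twist": 0,"claw": 0.4}
    - {"dx": 0,"dy": 0,"dz": -10,"twist": 0,"claw": 0.4}
    - {"dx": 0,"dy": 0,"dz": -14,"twist": 0,"claw": 0.4}
    - {"dx": 0,"dy": 0,"dz": -18,"twist": 0,"claw": 0.4}
    - {"dx": 0,"dy": 0,"dz": -21,"twist": 0,"claw": 0.4}
    - {"dx": 0,"dy": 0,"dz": -23,"twist": 0,"claw": 0.4}

```text
time_s: 3.63
position: [0.5051, 0.3886, 0.2644]
tcp_rot: [[0.899, -0.438, 0.002], [-0.438, -0.899, -0.0], [0.002, -0.001, -1.0]]
force: [-0.2, 0.6, -2.4]
opening: 0.643
```

```bash
python3 -c "
from h import *
togo(.56,-.0365,.25,-9.2)"
```

```text
t 3.63 p [0.5051 0.3886 0.2644] yaw -25.98 zdir [ 0.0019 -0.0001 -1.    ] F [-0.1524  0.5985 -2.442 ] op 0.643 q [27.6 28.8 77.5 -0.1 73.6 53.6]
GO cm [23.5606 35.8078  1.4559] twist -16.78
```

>>> arm_command:
  plan:
    - {"dx": 1.2,"dy": 1.8,"dz": 0,"twist": -2,"claw": 0.4}
    - {"dx": 3.0,"dy": 4.5,"dz": 0,"twist": -4,"claw": 0.4}
    - {"dx": 5,"dy": 7.5,"dz": 0,"twist": -6,"claw": 0.4}
    - {"dx": 7,"dy": 10.5,"dz": 0,"twist": -8,"claw": 0.4}
    - {"dx": 9,"dy": 13.6,"dz": 0,"twist": -10,"claw": 0.4}
    - {"dx": 11,"dy": 16.7,"dz": 0,"twist": -12,"claw": 0.4}
    - {"dx": 13,"dy": 19.7,"dz": 0,"twist": -14,"claw": 0.4}
    - {"dx": 15,"dy": 22.8,"dz": 0,"twist": -16.8,"claw": 0.4}

```text
time_s: 4.3
position: [0.5396, 0.116, 0.2638]
tcp_rot: [[0.988, -0.157, 0.001], [-0.157, -0.988, -0.001], [0.001, 0.001, -1.0]]
force: [0.7, 0.0, -2.4]
opening: 0.635
```

```bash
python3 -c "
from h import *
togo(.56,-.0365,.25,-9.2)"
```

```text
t 4.3 p [0.5396 0.116  0.2638] yaw -9.06 zdir [ 0.0009 -0.0007 -1.    ] F [ 0.6529  0.0349 -2.4243] op 0.635 q [ 0.6 21.8 89.9 -0.  68.3  9.6]
GO cm [ 4.4182 14.7377  1.3922] twist 0.14
```

>>> arm_command:
  plan:
    - {"dx": 1,"dy": 3,"dz": 0,"twist": 0.1,"claw": 0.4}
    - {"dx": 1.9,"dy": 6,"dz": 0,"twist": 0.1,"claw": 0.4}
    - {"dx": 2.7,"dy": 9,"dz": 0,"twist": 0.1,"claw": 0.4}
    - {"dx": 3.5,"dy": 11.5,"dz": 0,"twist": 0.1,"claw": 0.4}
    - {"dx": 4,"dy": 13.2,"dz": 1,"twist": 0.1,"claw": 0.4}
    - {"dx": 4.3,"dy": 14.2,"dz": 3,"twist": 0.1,"claw": 0.4}
    - {"dx": 4.4,"dy": 14.7,"dz": 5,"twist": 0.1,"claw": 0.4}
    - {"dx": 4.4,"dy": 14.7,"dz": 7,"twist": 0.1,"claw": 0.4}

```text
time_s: 4.97
position: [0.5599, -0.0382, 0.1927]
tcp_rot: [[0.987, -0.161, 0.001], [-0.161, -0.987, -0.002], [0.001, 0.002, -1.0]]
force: [-0.2, 0.1, -2.2]
opening: 0.639
```

>>> arm_command:
  plan:
    - {"dx": 0,"dy": 0,"dz": 1,"twist": 0,"claw": 0.4}
    - {"dx": 0,"dy": 0,"dz": 2,"twist": 0,"claw": 0.4}
    - {"dx": 0,"dy": 0,"dz": 3,"twist": 0,"claw": 0.4}
    - {"dx": 0,"dy": 0,"dz": 3,"twist": 0,"claw": 0.4}

```text
time_s: 5.3
position: [0.5586, -0.0379, 0.1606]
tcp_rot: [[0.987, -0.161, -0.003], [-0.161, -0.987, -0.001], [-0.003, 0.001, -1.0]]
force: [-0.1, -0.2, -2.2]
opening: 0.642
```

```bash
python3 -c "
from h import *
togo(.56,-.0365,.25,-9.2)
S=bot.capture('side');T=bot.capture('top')
save('s4f',S);save('t4f',T);save('s4',S,(260,400,180,320),5);save('t4',T,(320,440,190,300),6)"
```

```text
t 5.3 p [ 0.5586 -0.0379  0.1606] yaw -9.26 zdir [-0.0029 -0.001  -1.    ] F [-0.0947 -0.1602 -2.1506] op 0.642 q [-15.3  30.   94.9  -0.1  55.3  -5.9]
GO cm [ 0.0916 -0.1505 -8.9433] twist -0.06
```

View pics/s4.png

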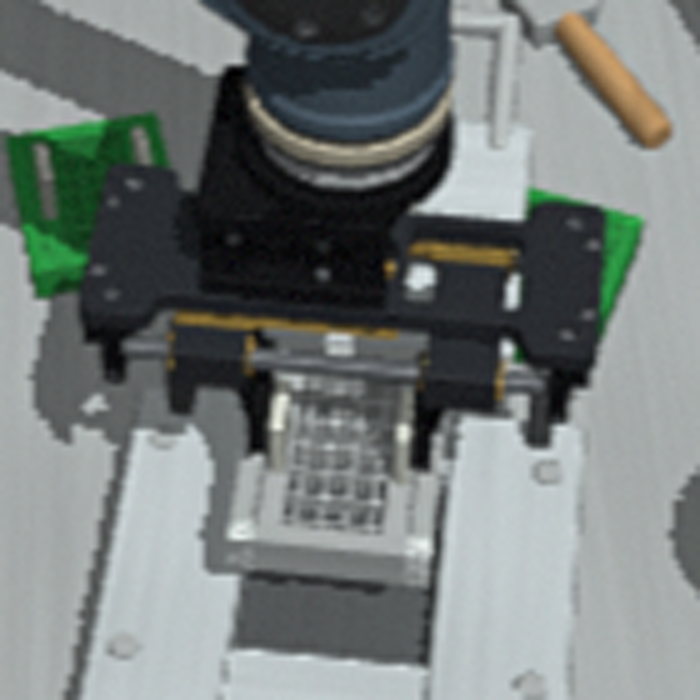

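View pics/t4.png

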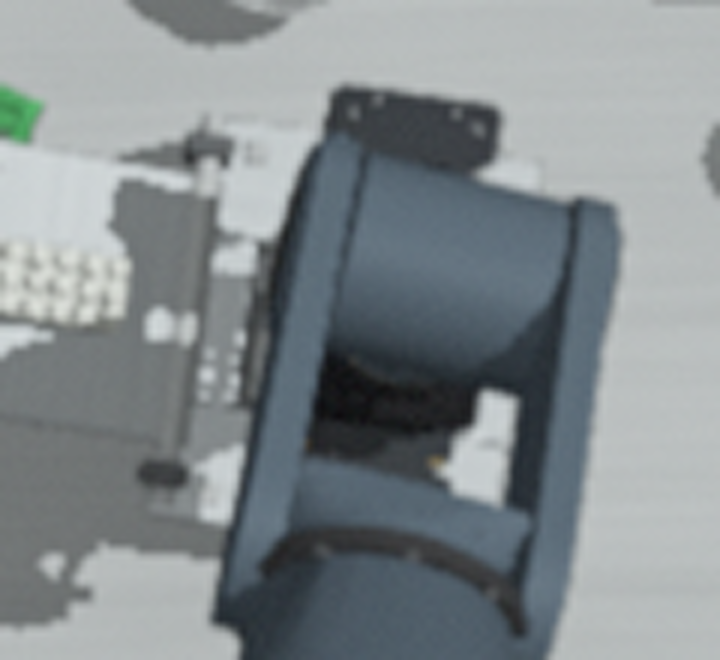

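```bash
python3 -c "
import cv2
t=cv2.imread('pics/s4f.png');cv2.imwrite('pics/s4z.png',cv2.resize(t[250:300,298:352],None,fx=13,fy=13,interpolation=cv2.INTER_CUBIC))"
```

```text
(no output)
```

View pics/s4z.png

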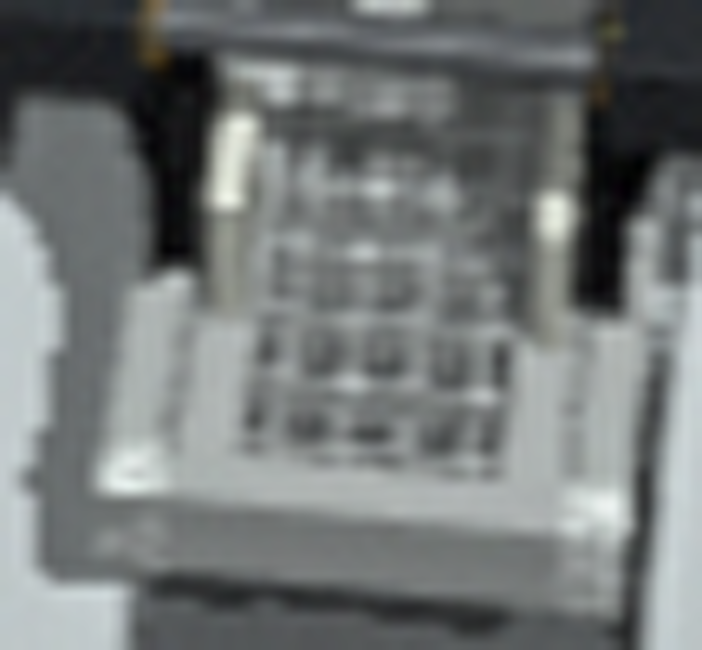

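Run:
```python
from h import *
f=lambda L,x,y,s:np.array(L,float)/s+[x-.5+.5/s,y-.5+.5/s]
s=bot.read_state();p=s["position"];R=s["tcp_rot"]
zt=p[2]-.0309+.024
def rep(k,L,z):
    P=ray("side",f(L,298,250,13),z);d=(P-p)@R*1000;print(k,d[:,:2],"mean",d[:,:2].mean(0),np.degrees(np.arctan2(*(P[1]-P[0])[[1,0]])))
rep("corner",[(100,490),(632,532)],zt)
rep("screw",[(135,470),(598,510)],zt+.001)
rep("lugfront",[(228,205),(555,228)],zt+.028)
rep("lugbottom",[(228,318),(550,342)],zt)
```

```text
corner [[-39.6955  49.5304]
 [ 40.6178  47.7044]] mean [ 0.4611 48.6174] -7.946456568669288
screw [[-34.8296  45.9565]
 [ 35.2257  45.0122]] mean [ 0.198  45.4844] -8.476656617949489
lugfront [[-24.3189  14.8873]
 [ 25.0261  13.4203]] mean [ 0.3536 14.1538] -7.546035732681433
lugbottom [[-24.5453  15.2481]
 [ 25.0746  13.9638]] mean [ 0.2647 14.606 ] -7.76626180776188
```

```bash
python3 -c "
from h import *
togo(.5604,-.0357,.112,-9.7)"
```

```text
t 5.4 p [ 0.56   -0.0381  0.1626] yaw -9.25 zdir [ 0.0008 -0.0019 -1.    ] F [ 0.9505 -0.2292 -2.6756] op 0.639 q [-15.2  29.8  94.8  -0.1  55.3  -5.9]
GO cm [-0.0033 -0.2526  5.0575] twist 0.45
```

>>> arm_command:
  plan:
    - {"dx": 0,"dy": -0.22,"dz": 0.8,"twist": 0.4,"claw": 0.4}
    - {"dx": 0,"dy": -0.22,"dz": 2,"twist": 0.4,"claw": 0.4}
    - {"dx": 0,"dy": -0.22,"dz": 3.2,"twist": 0.4,"claw": 0.4}
    - {"dx": 0,"dy": -0.22,"dz": 4.2,"twist": 0.4,"claw": 0.4}
    - {"dx": 0,"dy": -0.22,"dz": 4.8,"twist": 0.4,"claw": 0.4}
    - {"dx": 0,"dy": -0.22,"dz": 4.8,"twist": 0.4,"claw": 0.4}
    - {"dx": 0,"dy": -0.22,"dz": 4.8,"twist": 0.4,"claw": 0.4}

```text
time_s: 5.98
position: [0.5605, -0.0359, 0.1145]
tcp_rot: [[0.986, -0.167, 0.001], [-0.167, -0.986, -0.002], [0.001, 0.002, -1.0]]
force: [0.5, -0.2, -3.1]
opening: 0.644
```

```bash
python3 -c "
from h import *
for i in range(3): togo(.5604,-.0357,.106,-9.7)
S=bot.capture('side')
togo(.5604,-.0357,.106,-9.7)
save('s5f',S);save('s5',S,(285,370,250,335),8)"
```

```text
t 5.98 p [ 0.5605 -0.0359  0.1145] yaw -9.64 zdir [ 0.0007 -0.0019 -1.    ] F [ 0.4985 -0.1778 -3.0664] op 0.644 q [-15.   33.9  96.8  -0.1  49.2  -5.3]
GO cm [-0.0135 -0.0226  0.8474] twist 0.06
t 5.98 p [ 0.5605 -0.0359  0.1145] yaw -9.64 zdir [ 0.0007 -0.0019 -1.    ] F [ 0.4985 -0.1778 -3.0664] op 0.644 q [-15.   33.9  96.8  -0.1  49.2  -5.3]
GO cm [-0.0135 -0.0226  0.8474] twist 0.06
t 5.98 p [ 0.5605 -0.0359  0.1145] yaw -9.64 zdir [ 0.0007 -0.0019 -1.    ] F [ 0.4985 -0.1778 -3.0664] op 0.644 q [-15.   33.9  96.8  -0.1  49.2  -5.3]
GO cm [-0.0135 -0.0226  0.8474] twist 0.06
t 6.03 p [ 0.5608 -0.036   0.1149] yaw -9.64 zdir [ 0.0016 -0.0021 -1.    ] F [ 0.0833 -0.4829 -1.4797] op 0.64 q [-15.   33.9  96.8  -0.1  49.2  -5.3]
GO cm [-0.0475 -0.0277  0.8886] twist 0.06
```

View pics/s5.png

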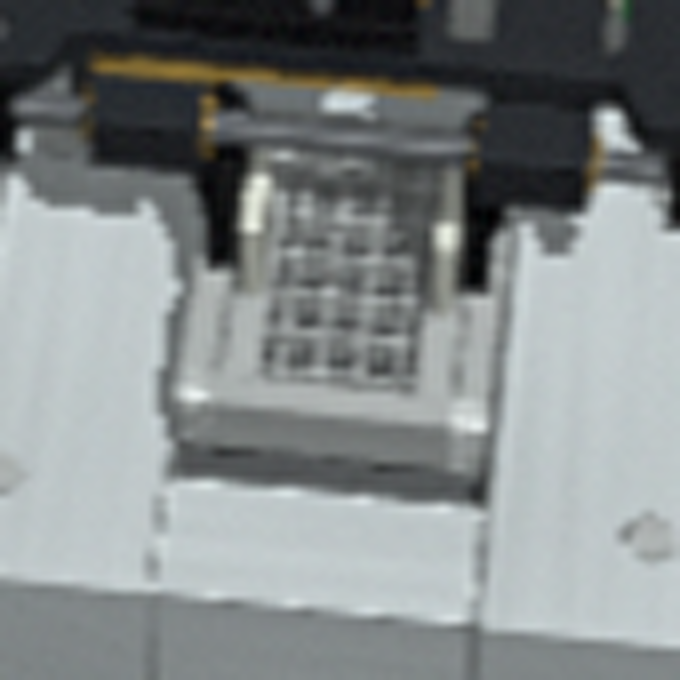

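>>> arm_command:
  plan:
    - {"dx": 0,"dy": 0,"dz": 0.5,"twist": 0,"claw": 0.4}
    - {"dx": 0,"dy": 0,"dz": 0.8,"twist": 0,"claw": 0.4}
    - {"dx": 0,"dy": 0,"dz": 1.1,"twist": 0,"claw": 0.4}
    - {"dx": 0,"dy": 0,"dz": 1.4,"twist": 0,"claw": 0.4}
    - {"dx": 0,"dy": 0,"dz": 1.4,"twist": 0,"claw": 0.4}

```text
time_s: 6.45
position: [0.5609, -0.0361, 0.1014]
tcp_rot: [[0.986, -0.167, 0.002], [-0.167, -0.986, -0.002], [0.002, 0.002, -1.0]]
force: [-0.3, 0.1, 1.8]
opening: 0.64
```

```bash
python3 -c "
from h import *
togo(.5604,-.0357,.086,-9.7)
S=bot.capture('side')
save('s6f',S);save('s6',S,(285,370,250,335),8)"
```

```text
t 6.45 p [ 0.5609 -0.0361  0.1014] yaw -9.64 zdir [ 0.0019 -0.0022 -1.    ] F [-0.2924  0.1374  1.7969] op 0.64 q [-15.   35.1  97.3  -0.1  47.5  -5.3]
GO cm [-0.0614 -0.0363  1.5404] twist 0.06
```

View pics/s6.png

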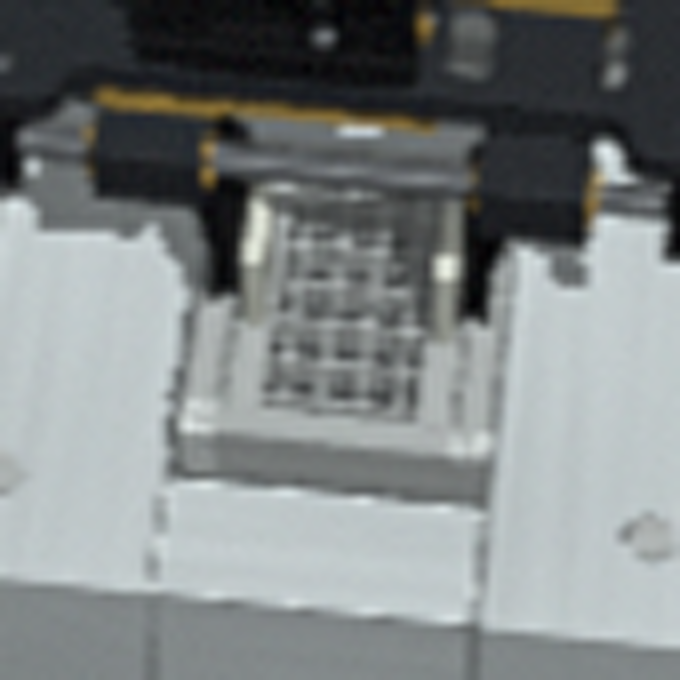

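>>> arm_command:
  plan:
    - {"dx": 0,"dy": 0,"dz": 0.2,"twist": 0,"claw": 0.4}
    - {"dx": 0,"dy": 0,"dz": 0.4,"twist": 0,"claw": 0.4}
    - {"dx": 0,"dy": 0,"dz": 0.6,"twist": 0,"claw": 0.4}
    - {"dx": 0,"dy": 0,"dz": 0.6,"twist": 0,"claw": 0.4}

```text
time_s: 6.83
position: [0.5599, -0.0361, 0.0986]
tcp_rot: [[0.986, -0.167, 0.001], [-0.167, -0.986, -0.003], [0.002, 0.003, -1.0]]
force: [-9.0, 1.2, 23.0]
opening: 0.644
```

```bash
python3 -c "
from h import *
togo(.5604,-.0357,.086,-9.7)
S=bot.capture('side')
togo(.5604,-.0357,.086,-9.7)
save('s7f',S);save('s7',S,(285,370,250,335),8)"
```

```text
t 6.83 p [ 0.5599 -0.0361  0.0986] yaw -9.59 zdir [ 0.0012 -0.0028 -1.    ] F [-9.0187  1.163  22.9971] op 0.644 q [-15.   35.3  97.5  -0.2  47.1  -5.3]
GO cm [ 0.0442 -0.0466  1.2633] twist 0.11
t 6.88 p [ 0.5599 -0.036   0.0987] yaw -9.58 zdir [ 0.0013 -0.0029 -1.    ] F [-10.1307   1.1476  22.3101] op 0.643 q [-15.   35.3  97.5  -0.2  47.1  -5.3]
GO cm [ 0.045  -0.0434  1.2655] twist 0.12
```

View pics/s7.png

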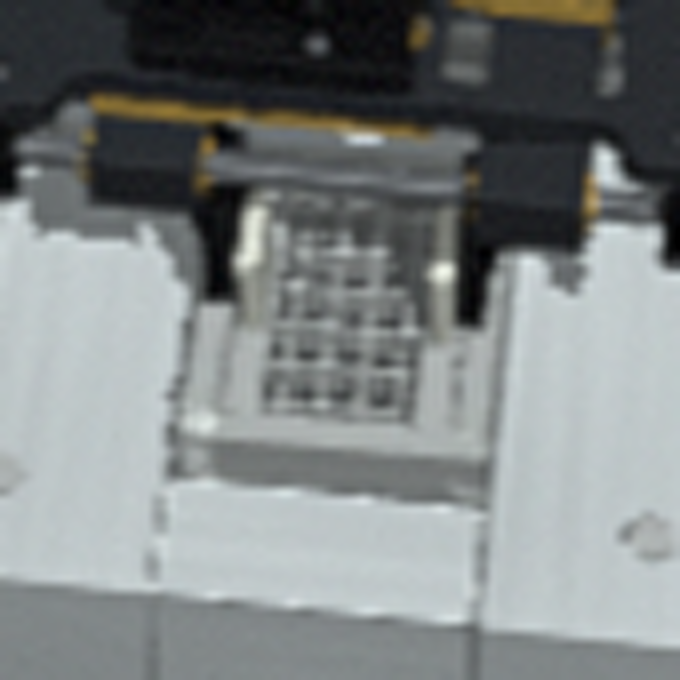

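The wrist force (z +23 N, x −9 N) says the +x rim caught the grid. I'll back off 6 mm, shift 1.5 mm towards −x and look again.

>>> arm_command:
  plan:
    - {"dx": 0,"dy": 0,"dz": -0.4,"twist": 0,"claw": 0.4}
    - {"dx": -0.12,"dy": 0,"dz": -0.7,"twist": 0,"claw": 0.4}
    - {"dx": -0.12,"dy": 0,"dz": -0.7,"twist": 0,"claw": 0.4}
    - {"dx": -0.12,"dy": 0,"dz": -0.7,"twist": 0,"claw": 0.4}

```text
time_s: 7.22
position: [0.5587, -0.0358, 0.1053]
tcp_rot: [[0.986, -0.167, 0.001], [-0.167, -0.986, -0.003], [0.002, 0.003, -1.0]]
force: [0.3, 0.3, -3.2]
opening: 0.647
```

```bash
python3 -c "
from h import *
togo(.559,-.0358,.09,-9.5)
S=bot.capture('side')
togo(.559,-.0358,.09,-9.5)
save('s8f',S);save('s8',S,(290,365,260,335),10)"
```

```text
t 7.22 p [ 0.5587 -0.0358  0.1053] yaw -9.59 zdir [ 0.0012 -0.0028 -1.    ] F [ 0.3353  0.3284 -3.246 ] op 0.647 q [-15.   34.6  97.5  -0.2  47.8  -5.3]
GO cm [ 0.0316 -0.0087  1.5304] twist -0.09
t 7.27 p [ 0.5585 -0.0358  0.105 ] yaw -9.59 zdir [ 0.0005 -0.0026 -1.    ] F [-0.3106  0.194  -3.0619] op 0.643 q [-15.   34.7  97.5  -0.2  47.8  -5.3]
GO cm [ 0.0485 -0.0109  1.5014] twist -0.09
```

View pics/s8.png

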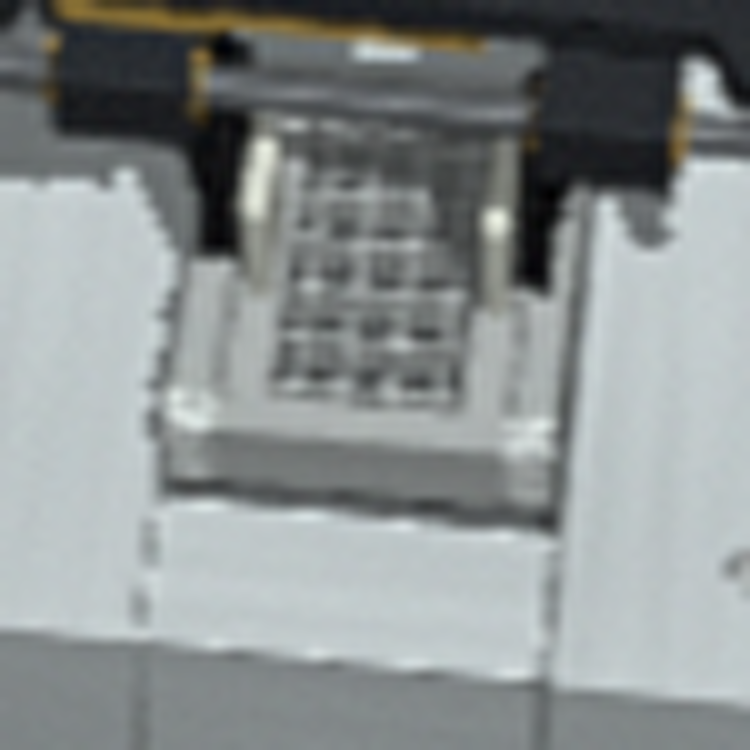

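>>> arm_command:
  plan:
    - {"dx": 0.04,"dy": 0,"dz": 0.3,"twist": 0,"claw": 0.4}
    - {"dx": 0.04,"dy": 0,"dz": 0.6,"twist": 0,"claw": 0.4}
    - {"dx": 0.04,"dy": 0,"dz": 0.9,"twist": 0,"claw": 0.4}
    - {"dx": 0.04,"dy": 0,"dz": 1.1,"twist": 0,"claw": 0.4}

```text
time_s: 7.6
position: [0.5585, -0.0358, 0.093]
tcp_rot: [[0.986, -0.167, -0.001], [-0.167, -0.986, -0.002], [-0.0, 0.002, -1.0]]
force: [-0.3, 0.8, -2.6]
opening: 0.638
```

```bash
python3 -c "
from h import *
S=bot.capture('side')
togo(.559,-.0358,.09,-9.5)
save('s9f',S);save('s9',S,(290,365,260,335),10)"
```

```text
t 7.65 p [ 0.5583 -0.0357  0.0929] yaw -9.59 zdir [-0.0013 -0.0021 -1.    ] F [-0.4362 -0.7802 -2.0081] op 0.643 q [-15.   35.8  97.8  -0.2  46.4  -5.3]
GO cm [ 0.0701 -0.0055  0.2852] twist -0.09
```

View pics/s9.png

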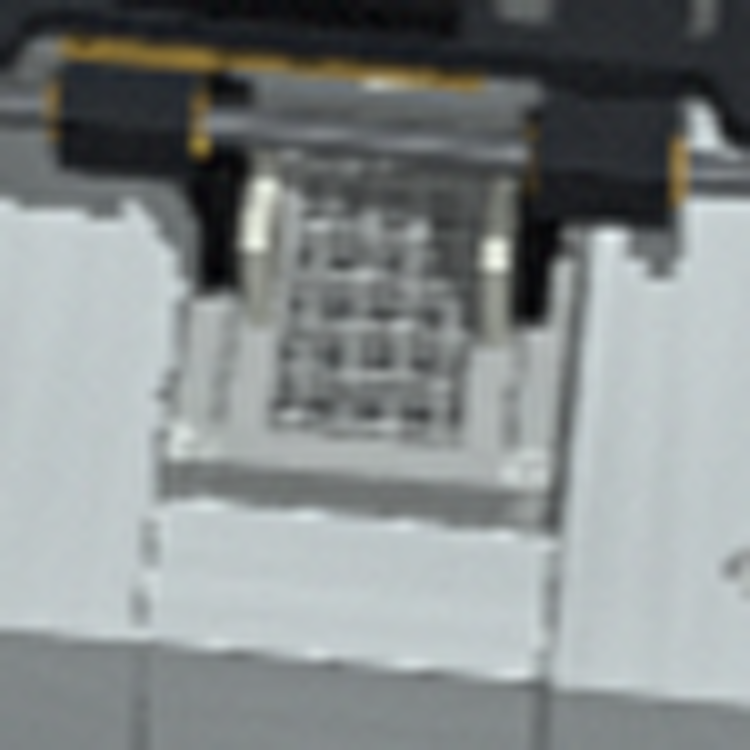

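>>> arm_command:
  plan:
    - {"dx": 0.04,"dy": 0,"dz": 0.2,"twist": 0,"claw": 0.4}
    - {"dx": 0.04,"dy": 0,"dz": 0.4,"twist": 0,"claw": 0.4}
    - {"dx": 0.04,"dy": 0,"dz": 0.6,"twist": 0,"claw": 0.4}
    - {"dx": 0.04,"dy": 0,"dz": 0.8,"twist": 0,"claw": 0.4}
    - {"dx": 0.04,"dy": 0,"dz": 0.8,"twist": 0,"claw": 0.4}

```text
time_s: 8.07
position: [0.5587, -0.0358, 0.0851]
tcp_rot: [[0.986, -0.167, -0.001], [-0.167, -0.986, -0.002], [-0.001, 0.002, -1.0]]
force: [0.1, 0.3, 1.7]
opening: 0.644
```

```bash
python3 -c "
from h import *
S=bot.capture('side')
togo(.559,-.0358,.082,-9.5)
save('s10f',S);save('s10',S,(290,365,260,335),10)"
```

```text
t 8.12 p [ 0.5588 -0.0358  0.0851] yaw -9.6 zdir [-0.001  -0.0021 -1.    ] F [-1.8353  0.8411  1.1782] op 0.645 q [-15.   36.5  98.   -0.2  45.5  -5.3]
GO cm [ 0.0251 -0.0032  0.3083] twist -0.1
```

View pics/s10.png

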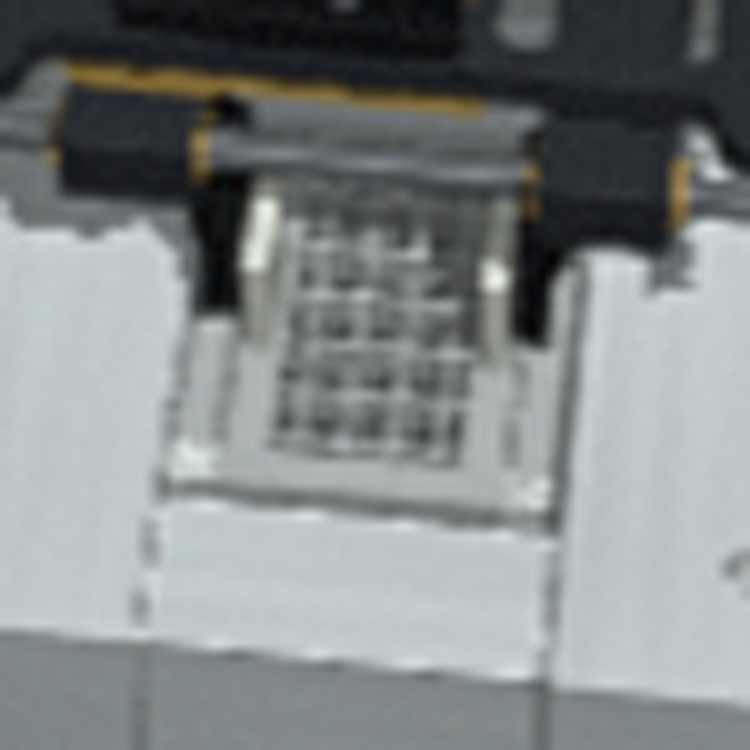

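>>> arm_command:
  plan:
    - {"dx": 0,"dy": 0,"dz": 0.15,"twist": 0,"claw": 0.4}
    - {"dx": 0,"dy": 0,"dz": 0.3,"twist": 0,"claw": 0.4}
    - {"dx": 0,"dy": 0,"dz": 0.45,"twist": 0,"claw": 0.4}
    - {"dx": 0,"dy": 0,"dz": 0.55,"twist": 0,"claw": 0.4}
    - {"dx": 0,"dy": 0,"dz": 0.55,"twist": 0,"claw": 0.4}

```text
time_s: 8.53
position: [0.5595, -0.036, 0.0806]
tcp_rot: [[0.986, -0.166, 0.001], [-0.166, -0.986, -0.003], [0.001, 0.002, -1.0]]
force: [-0.7, 1.0, 9.3]
opening: 0.644
```

```bash
python3 -c "
from h import *
togo(.559,-.0358,.082,-9.5)"
```

```text
t 8.53 p [ 0.5595 -0.036   0.0806] yaw -9.57 zdir [ 0.0008 -0.0027 -1.    ] F [-0.6596  1.0431  9.2852] op 0.644 q [-15.   37.   98.1  -0.2  44.8  -5.3]
GO cm [-0.0544 -0.0066 -0.1352] twist -0.07
```

Now sliding with about 12 N. I'll push on to the hard stop.

>>> arm_command:
  plan:
    - {"dx": 0,"dy": 0,"dz": 0.2,"twist": 0,"claw": 0.4}
    - {"dx": 0,"dy": 0,"dz": 0.3,"twist": 0,"claw": 0.4}
    - {"dx": 0,"dy": 0,"dz": 0.4,"twist": 0,"claw": 0.4}
    - {"dx": 0,"dy": 0,"dz": 0.5,"twist": 0,"claw": 0.4}
    - {"dx": 0,"dy": 0,"dz": 0.5,"twist": 0,"claw": 0.4}

```text
time_s: 8.95
position: [0.5602, -0.036, 0.0796]
tcp_rot: [[0.986, -0.166, 0.003], [-0.166, -0.986, -0.004], [0.003, 0.003, -1.0]]
force: [-5.5, 2.1, 29.5]
opening: 0.642
```

```bash
python3 -c "
from h import *
S=bot.capture('side')
togo(.559,-.0358,.082,-9.5)
save('s11f',S);save('s11',S,(290,365,260,335),10)"
```

```text
t 9.0 p [ 0.5602 -0.0361  0.0796] yaw -9.53 zdir [ 0.003  -0.0036 -1.    ] F [-5.6862  1.1562 28.9455] op 0.64 q [-15.   37.1  98.2  -0.2  44.6  -5.3]
GO cm [-0.1174 -0.0059 -0.2371] twist -0.03
```

View pics/s11.png

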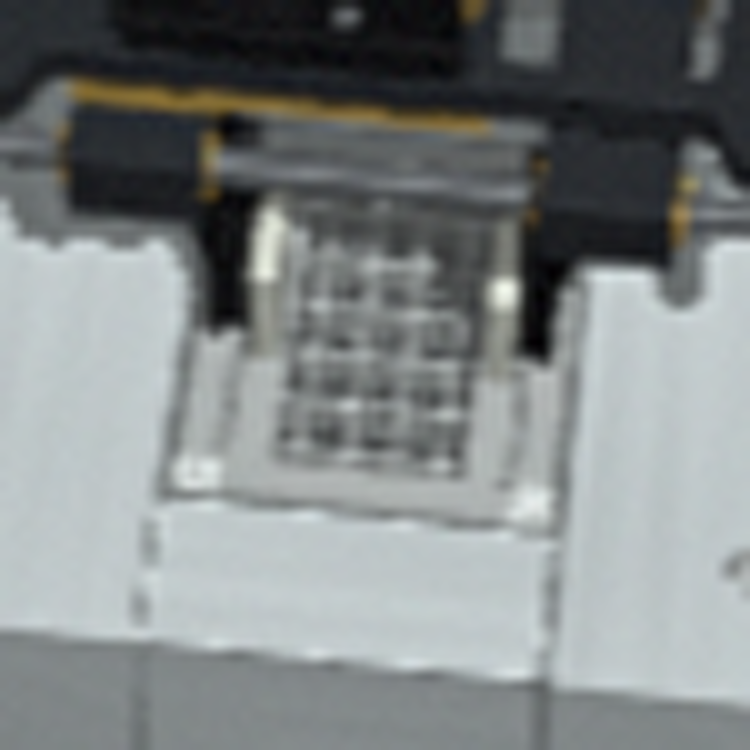

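>>> arm_command:
  plan:
    - {"dx": -0.03,"dy": 0,"dz": 0.1,"twist": 0,"claw": 0.4}
    - {"dx": -0.03,"dy": 0,"dz": 0.1,"twist": 0,"claw": 0.8}
    - {"dx": -0.03,"dy": 0,"dz": 0.05,"twist": 0,"claw": 0.8}
    - {"dx": -0.03,"dy": 0,"dz": 0.0,"twist": 0,"claw": 0.8}
    - {"dx": -0.03,"dy": 0,"dz": 0,"twist": 0,"claw": 0.8}
    - {"dx": -0.03,"dy": 0,"dz": -0.5,"twist": 0,"claw": 0.8}
    - {"dx": -0.03,"dy": 0,"dz": -2,"twist": 0,"claw": 0.8}
    - {"dx": -0.03,"dy": 0,"dz": -4,"twist": 0,"claw": 0.8}

```text
time_s: 9.67
position: [0.5585, -0.0356, 0.1185]
tcp_rot: [[0.986, -0.166, -0.001], [-0.166, -0.986, -0.002], [-0.001, 0.003, -1.0]]
force: [0.1, 0.1, 0.6]
opening: 0.801
```

>>> arm_command:
  plan:
    - {"dx": 0,"dy": 0,"dz": -4,"twist": 0,"claw": 0.8}
    - {"dx": 0,"dy": 0,"dz": -8,"twist": 0,"claw": 0.8}
    - {"dx": 0,"dy": 0,"dz": -11,"twist": 0,"claw": 0.8}
    - {"dx": 0,"dy": 0,"dz": -13,"twist": 0,"claw": 0.8}
    - {"dx": 0,"dy": 0,"dz": -14,"twist": 0,"claw": 0.8}

```text
time_s: 10.08
position: [0.5603, -0.0356, 0.2621]
tcp_rot: [[0.986, -0.166, 0.005], [-0.166, -0.986, -0.004], [0.006, 0.003, -1.0]]
force: [0.2, -0.8, -0.2]
opening: 0.801
```

```bash
python3 -c "
from h import *
S=bot.capture('side')
togo(.559,-.0358,.082,-9.5)
save('s12f',S);save('s12',S,(280,380,240,340),8)"
```

```text
t 10.13 p [ 0.5606 -0.0357  0.2624] yaw -9.53 zdir [ 0.0058 -0.0043 -1.    ] F [ 0.2286  0.3098 -0.1409] op 0.802 q [-15.   22.6  88.8  -0.2  68.2  -5.4]
GO cm [-0.2706 -0.0213 18.0418] twist -0.03
```

View pics/s12.png

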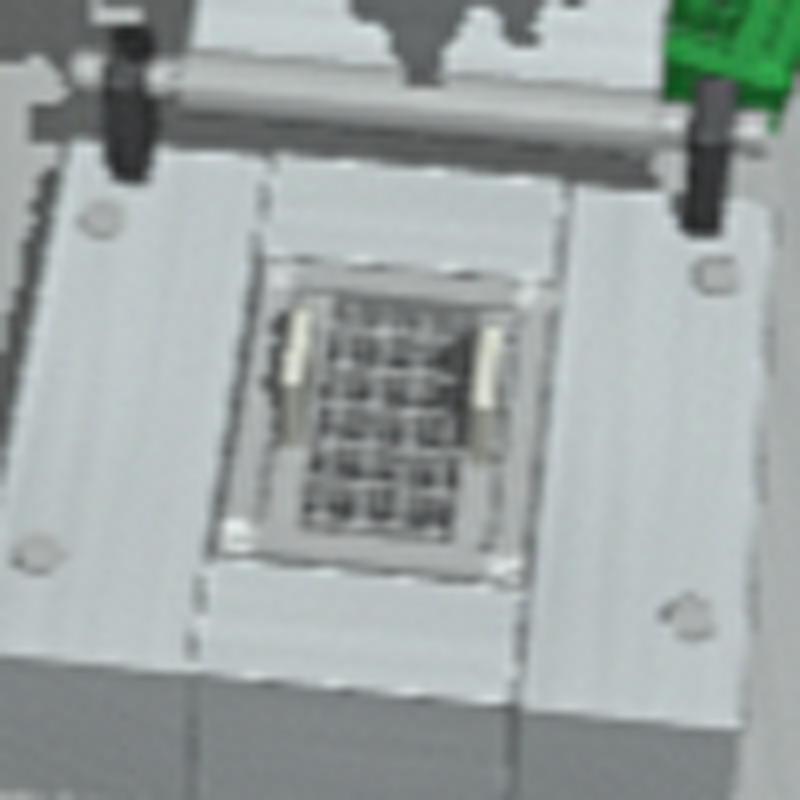

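```bash
python3 -c "
from h import *
togo(.598,.1996,.26,80.6)"
```

```text
t 10.13 p [ 0.5606 -0.0357  0.2624] yaw -9.53 zdir [ 0.0058 -0.0043 -1.    ] F [ 0.2286  0.3098 -0.1409] op 0.802 q [-15.   22.6  88.8  -0.2  68.2  -5.4]
GO cm [ -0.2083 -23.8242   0.1644] twist -90.13
```

>>> arm_command:
  plan:
    - {"dx": 0,"dy": -2,"dz": 0,"twist": -7,"claw": 0.6}
    - {"dx": 0,"dy": -5,"dz": 0,"twist": -14,"claw": 0.5}
    - {"dx": 0,"dy": -8,"dz": 0,"twist": -21,"claw": 0.5}
    - {"dx": 0,"dy": -11,"dz": 0,"twist": -28,"claw": 0.5}
    - {"dx": 0,"dy": -14,"dz": 0,"twist": -35,"claw": 0.5}
    - {"dx": 0,"dy": -17,"dz": 0,"twist": -42,"claw": 0.5}
    - {"dx": 0,"dy": -20,"dz": 0,"twist": -49,"claw": 0.5}
    - {"dx": -0.2,"dy": -23.8,"dz": 0,"twist": -56,"claw": 0.5}

```text
time_s: 10.8
position: [0.5973, 0.1995, 0.2592]
tcp_rot: [[0.685, 0.728, 0.002], [0.728, -0.685, -0.006], [-0.003, 0.005, -1.0]]
force: [0.3, -0.6, -0.6]
opening: 0.506
```

```bash
python3 -c "
from h import *
togo(.598,.1996,.26,80.6)"
```

```text
t 10.8 p [0.5973 0.1995 0.2592] yaw 46.73 zdir [ 0.0019 -0.0058 -1.    ] F [ 0.3089 -0.5659 -0.5645] op 0.506 q [  8.5  28.5  79.   -0.4  72.5 -38.1]
GO cm [ 0.0513  0.0414 -0.0769] twist -33.87
```

>>> arm_command:
  plan:
    - {"dx": 0.05,"dy": 0.04,"dz": 0,"twist": -7,"claw": 0.5}
    - {"dx": 0.05,"dy": 0.04,"dz": 0,"twist": -14,"claw": 0.5}
    - {"dx": 0.05,"dy": 0.04,"dz": 0,"twist": -21,"claw": 0.5}
    - {"dx": 0.05,"dy": 0.04,"dz": 0,"twist": -28,"claw": 0.5}
    - {"dx": 0.05,"dy": 0.04,"dz": 0.5,"twist": -33.9,"claw": 0.5}
    - {"dx": 0.05,"dy": 0.04,"dz": 1.5,"twist": -33.9,"claw": 0.5}
    - {"dx": 0.05,"dy": 0.04,"dz": 2.5,"twist": -33.9,"claw": 0.5}
    - {"dx": 0.05,"dy": 0.04,"dz": 3,"twist": -33.9,"claw": 0.5}

```text
time_s: 11.47
position: [0.5964, 0.1991, 0.2259]
tcp_rot: [[0.165, 0.986, -0.003], [0.986, -0.165, -0.007], [-0.007, -0.002, -1.0]]
force: [-0.6, 0.5, -0.6]
opening: 0.501
```

```bash
python3 -c "
from h import *
S=bot.capture('side');T=bot.capture('top')
togo(.598,.1996,.147,80.6)
save('s13f',S);save('t13f',T);save('s13',S,(275,415,140,280),5);save('t13',T,(260,430,180,310),4.5)"
```

```text
t 11.57 p [0.5966 0.1991 0.2266] yaw 80.54 zdir [-0.003  -0.0065 -1.    ] F [ 0.8691 -1.0986 -0.4923] op 0.501 q [  8.5  30.4  81.   -0.4  68.8 -72. ]
GO cm [0.1281 0.1411 7.9605] twist -0.06
```

View pics/s13.png

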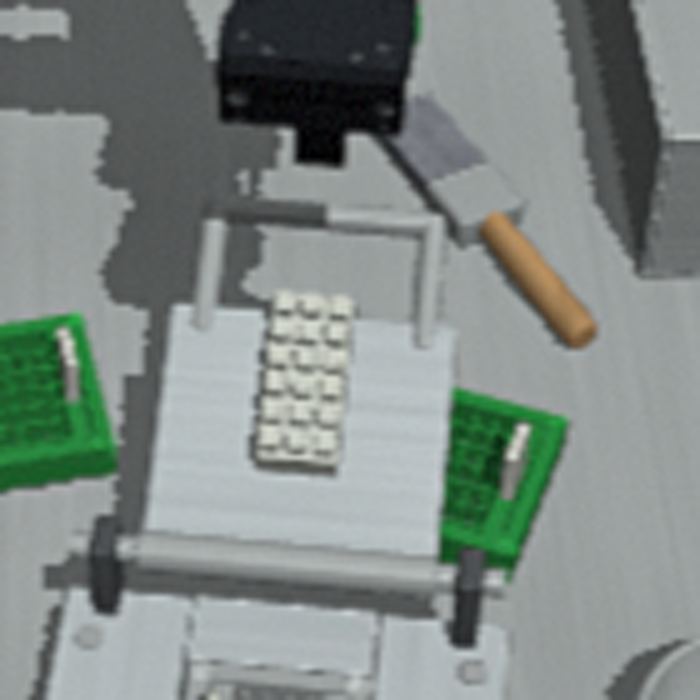

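View pics/t13.png

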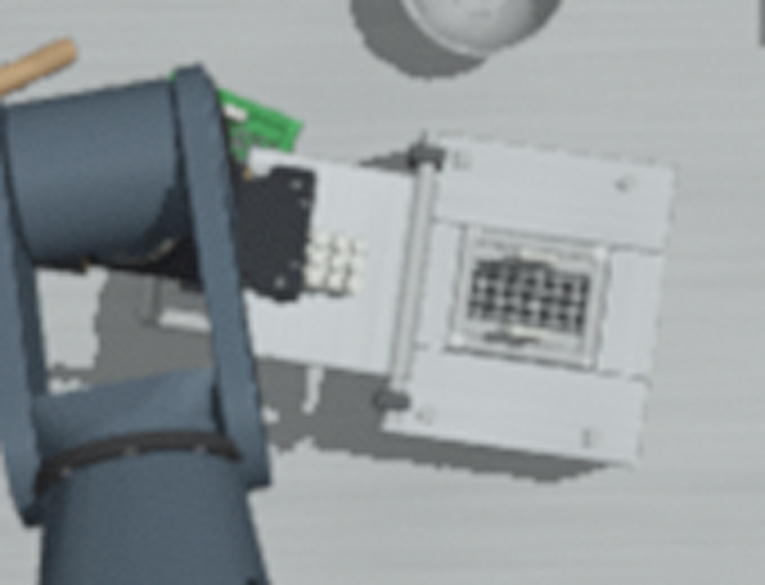

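Run:
```python
from h import *
f=lambda L,x,y,s:(np.array(L,float)/s+[x-.5+.5/s,y-.5+.5/s])
d=f([(243,180),(240,240),(160,105),(150,272)],260,190,4.5)
s=f([(270,148),(226,148),(323,103),(190,97)],255,150,3)
for k,a,b in zip(["block +x","block -x","hnd +x","hnd -x"],d,s): print(k,tri(a,b))
import cv2
S=cv2.imread('pics/s12f.png');T=cv2.imread('pics/t13f.png')
cv2.imwrite('pics/lugS.png',cv2.resize(S[268:316,302:352],None,fx=12,fy=12,interpolation=cv2.INTER_CUBIC))
cv2.imwrite('pics/lugT.png',cv2.resize(T[222:268,352:402],None,fx=12,fy=12,interpolation=cv2.INTER_CUBIC))
```

```text
block +x [0.6047 0.1479 0.1663]
block -x [0.5698 0.1505 0.165 ]
hnd +x [0.6512 0.199  0.1619]
hnd -x [0.5481 0.2067 0.1652]
```

View pics/lugS.png

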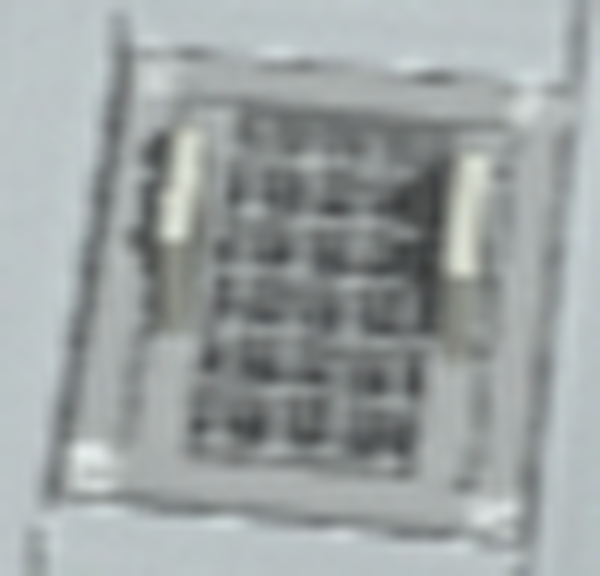

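View pics/lugT.png

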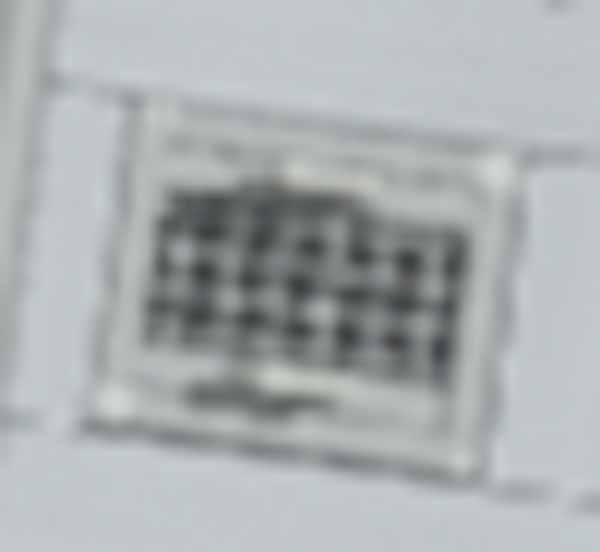

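Run:
```python
from h import *
f=lambda L,x,y,s:(np.array(L,float)/s+[x-.5+.5/s,y-.5+.5/s])
def go(k,T,S): 
    P=np.array([tri(a,b) for a,b in zip(T,S)]);print(k,P,"mean",P.mean(0))
go("grid screws",f([(500,165),(112,400),(465,465)],352,222,12),f([(490,515),(155,75),(90,465)],302,268,12))
go("lugs",f([(332,180),(300,378)],352,222,12),f([(468,215),(182,185)],302,268,12))
go("deck screws",f([(460,160),(627,183),(425,413),(592,437)],260,180,4.5),f([(715,275),(690,615),(100,218),(37,552)],280,240,8))
```

```text
grid screws [[ 0.5887 -0.0849  0.0736]
 [ 0.5333  0.0124  0.0735]
 [ 0.5172 -0.0739  0.0768]] mean [ 0.5464 -0.0488  0.0746]
lugs [[ 0.5855 -0.0407  0.1009]
 [ 0.5367 -0.0318  0.1005]] mean [ 0.5611 -0.0363  0.1007]
deck screws [[ 0.6521  0.0068  0.0736]
 [ 0.6343 -0.1028  0.0758]
 [ 0.4846  0.0337  0.0738]
 [ 0.467  -0.0755  0.0742]] mean [ 0.5595 -0.0345  0.0743]
```

>>> arm_command:
  plan:
    - {"dx": 0.3,"dy": 0.1,"dz": 1.5,"twist": 0,"claw": 0.5}
    - {"dx": 0.3,"dy": 0.1,"dz": 3,"twist": 0,"claw": 0.5}
    - {"dx": 0.3,"dy": 0.1,"dz": 4,"twist": 0,"claw": 0.5}
    - {"dx": 0.3,"dy": 0.1,"dz": 4.5,"twist": 0,"claw": 0.5}
    - {"dx": 0.3,"dy": 0.1,"dz": 4.5,"twist": 0,"claw": 0.5}

```text
time_s: 11.98
position: [0.5972, 0.2014, 0.1803]
tcp_rot: [[0.165, 0.986, -0.006], [0.986, -0.165, -0.007], [-0.008, -0.004, -1.0]]
force: [-0.5, 0.2, -0.1]
opening: 0.498
```

```bash
python3 -c "
from h import *
S=bot.capture('side')
togo(.5985,.2015,.147,80.6)
save('s14f',S);save('s14',S,(285,385,140,240),7)"
```

```text
t 12.03 p [0.5978 0.2015 0.1813] yaw 80.52 zdir [-0.0038 -0.0067 -1.    ] F [-0.6386  0.4548  0.0951] op 0.499 q [  8.7  33.5  83.2  -0.4  63.6 -71.7]
GO cm [0.0365 0.0733 3.4279] twist -0.08
```

View pics/s14.png

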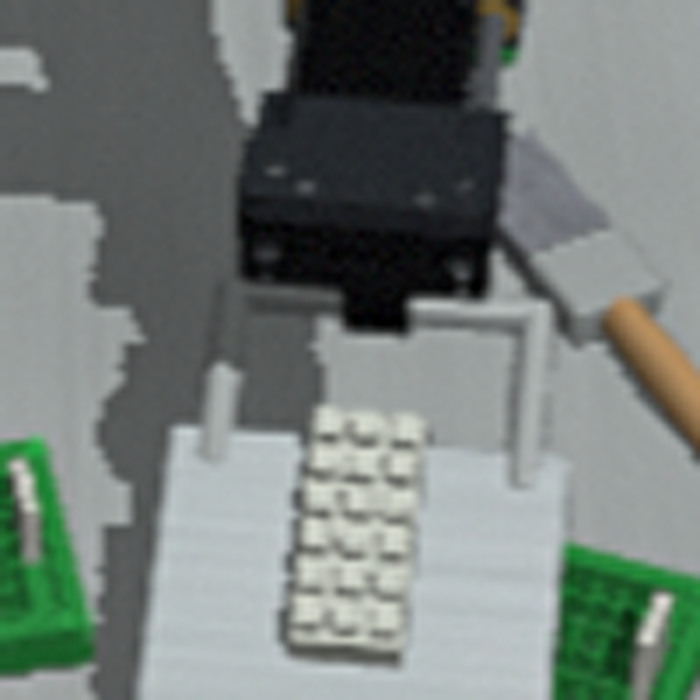

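>>> arm_command:
  plan:
    - {"dx": 0,"dy": 0.05,"dz": 0.8,"twist": 0,"claw": 0.5}
    - {"dx": 0,"dy": 0.05,"dz": 1.6,"twist": 0,"claw": 0.5}
    - {"dx": 0,"dy": 0.05,"dz": 2.4,"twist": 0,"claw": 0.5}
    - {"dx": 0,"dy": 0.05,"dz": 3.1,"twist": 0,"claw": 0.5}
    - {"dx": 0,"dy": 0.05,"dz": 3.4,"twist": 0,"claw": 0.5}
    - {"dx": 0,"dy": 0.05,"dz": 3.4,"twist": 0,"claw": 0.5}

```text
time_s: 12.53
position: [0.5974, 0.2011, 0.146]
tcp_rot: [[0.165, 0.986, -0.006], [0.986, -0.165, -0.007], [-0.008, -0.005, -1.0]]
force: [0.4, -0.0, 0.2]
opening: 0.498
```

```bash
python3 -c "
from h import *
S=bot.capture('side')
togo(.5985,.2015,.147,80.6)
save('s15f',S);save('s15',S,(285,385,140,240),7)"
```

```text
t 12.58 p [0.5979 0.2011 0.1466] yaw 80.52 zdir [-0.005  -0.0068 -1.    ] F [-0.1804 -0.0155  0.1982] op 0.498 q [  8.6  35.9  84.8  -0.4  59.6 -71.7]
GO cm [ 0.0461  0.0547 -0.0383] twist -0.08
```

View pics/s15.png

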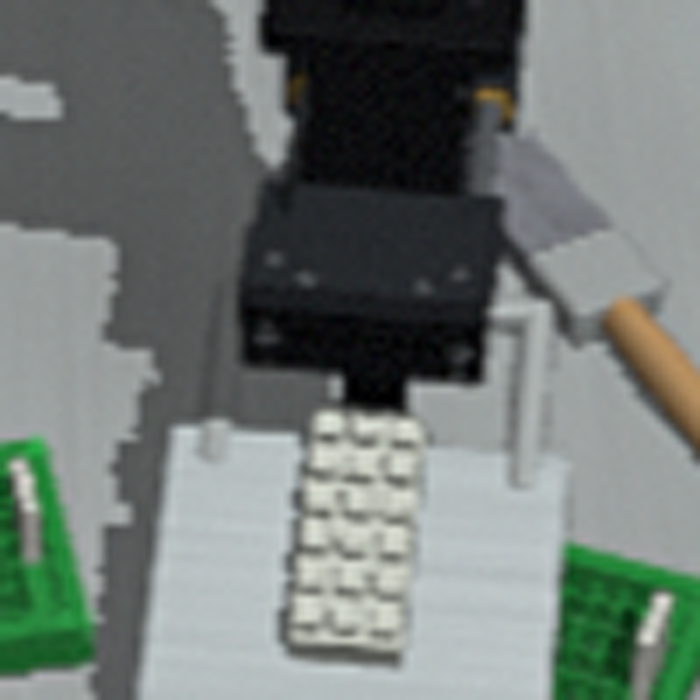

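>>> arm_command:
  plan:
    - {"dx": 0,"dy": 0,"dz": 0,"twist": 0,"claw": 0.3}
    - {"dx": 0,"dy": 0,"dz": 0,"twist": 0,"claw": 0.2}
    - {"dx": 0,"dy": 0,"dz": 0,"twist": 0,"claw": 0.1}
    - {"dx": 0,"dy": 0,"dz": 0,"twist": 0,"claw": 0}
    - {"dx": 0,"dy": 0,"dz": 0,"twist": 0,"claw": 0}
    - {"dx": 0,"dy": 0,"dz": 0,"twist": 0,"claw": 0}
    - {"dx": 0,"dy": 0,"dz": 0,"twist": 0,"claw": 0}
    - {"dx": 0,"dy": 0,"dz": 0,"twist": 0,"claw": 0}

```text
time_s: 13.25
position: [0.598, 0.2013, 0.1468]
tcp_rot: [[0.165, 0.986, -0.005], [0.986, -0.165, -0.007], [-0.007, -0.004, -1.0]]
force: [-0.2, 0.5, 0.9]
opening: 0.124
```

```bash
python3 -c "
from h import *
togo(.5985,.2015,.147,80.6)"
```

```text
t 13.25 p [0.598  0.2013 0.1468] yaw 80.52 zdir [-0.0047 -0.0066 -1.    ] F [-0.1697  0.5098  0.8809] op 0.124 q [  8.6  35.9  84.8  -0.4  59.6 -71.7]
GO cm [ 0.0328  0.0458 -0.0195] twist -0.08
```

```bash
cat >> h.py <<'E'
H=np.array([.5719,.0433]);U=np.array([np.sin(np.radians(9.4)),np.cos(np.radians(9.4))])
def arc(angs):
    s=bot.read_state();p=s["position"];R=s["tcp_rot"]
    q=p-.019*R[:,2];h=(q[:2]-H)@U;v=q[2]-.109
    print("t",round(s["time_s"],2),"angle",np.arctan2(v,-h),"rad",np.hypot(h,v),"F",s["force"],"op",s["opening"],"yaw",np.degrees(np.arctan2(R[1,0],R[0,0])))
    for a in angs:
        t=np.r_[H-.17*np.cos(a)*U,.109+.17*np.sin(a)]+.019*R[:,2]
        print(round(a,2),np.round(R.T@(t-p)*100,2))
E
python3 -c "
from h import *
arc([2.78,2.74,2.68,2.62,2.55,2.48,2.41,2.34])"
```

```text
t 13.25 angle 2.8008757734796 rad 0.1700020302705269 F [-0.1697  0.5098  0.8809] op 0.12446855122842808 yaw 80.5205071538866
2.78 [-0.12 -0.   -0.33]
2.74 [-0.38 -0.   -0.96]
2.68 [-0.82 -0.01 -1.88]
2.62 [-1.3  -0.01 -2.78]
2.55 [-1.94 -0.01 -3.79]
2.48 [-2.64 -0.01 -4.74]
2.41 [-3.41 -0.02 -5.65]
2.34 [-4.25 -0.02 -6.5 ]
```

>>> arm_command:
  plan:
    - {"dx": -0.12,"dy": 0,"dz": -0.33,"twist": 0,"claw": 0}
    - {"dx": -0.38,"dy": 0,"dz": -0.96,"twist": 0,"claw": 0}
    - {"dx": -0.82,"dy": 0,"dz": -1.88,"twist": 0,"claw": 0}
    - {"dx": -1.3,"dy": 0,"dz": -2.78,"twist": 0,"claw": 0}
    - {"dx": -1.3,"dy": 0,"dz": -2.78,"twist": 0,"claw": 0}

```text
time_s: 13.67
position: [0.5958, 0.1878, 0.1768]
tcp_rot: [[0.165, 0.986, -0.004], [0.986, -0.165, -0.007], [-0.007, -0.003, -1.0]]
force: [-0.5, 1.0, -1.1]
opening: 0.126
```

```bash
python3 -c "
from h import *
S=bot.capture('side')
arc([2.58,2.52,2.46,2.4,2.33,2.26,2.2,2.15])
save('s16',S,(285,385,120,240),6)"
```

```text
t 13.72 angle 2.6119716196228304 rad 0.17044528037173934 F [-0.6278  0.9513 -1.6084] op 0.1253565804974312 yaw 80.47550280107602
2.58 [-0.32 -0.   -0.44]
2.52 [-0.9  -0.   -1.28]
2.46 [-1.52 -0.   -2.09]
2.4 [-2.19 -0.   -2.86]
2.33 [-3.03 -0.   -3.7 ]
2.26 [-3.93 -0.   -4.48]
2.2 [-4.74 -0.   -5.1 ]
2.15 [-5.44 -0.   -5.58]
```

View pics/s16.png

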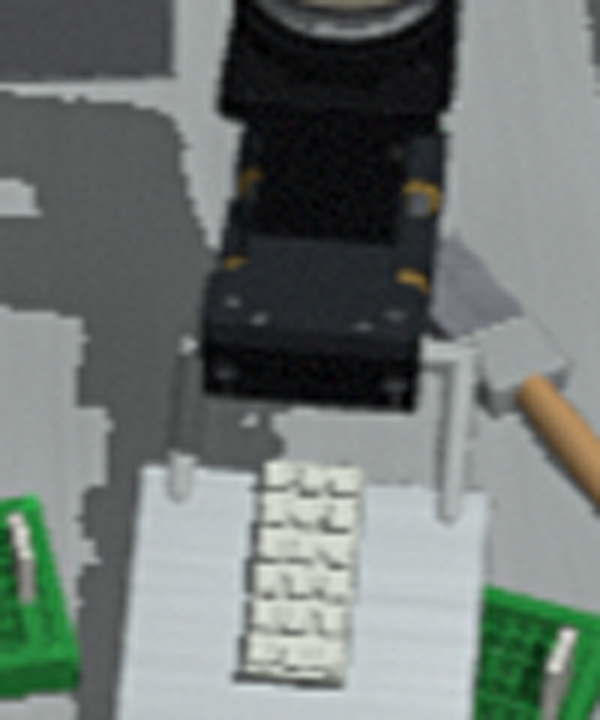

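>>> arm_command:
  plan:
    - {"dx": -0.32,"dy": 0,"dz": -0.44,"twist": 0,"claw": 0}
    - {"dx": -0.9,"dy": 0,"dz": -1.28,"twist": 0,"claw": 0}
    - {"dx": -1.52,"dy": 0,"dz": -2.09,"twist": 0,"claw": 0}
    - {"dx": -2.19,"dy": 0,"dz": -2.86,"twist": 0,"claw": 0}
    - {"dx": -3.03,"dy": 0,"dz": -3.7,"twist": 0,"claw": 0}
    - {"dx": -3.93,"dy": 0,"dz": -4.48,"twist": 0,"claw": 0}
    - {"dx": -4.74,"dy": 0,"dz": -5.1,"twist": 0,"claw": 0}
    - {"dx": -4.74,"dy": 0,"dz": -5.1,"twist": 0,"claw": 0}

```text
time_s: 14.38
position: [0.5884, 0.1414, 0.2308]
tcp_rot: [[0.167, 0.986, -0.001], [0.986, -0.167, -0.004], [-0.004, -0.001, -1.0]]
force: [-0.2, 6.0, 4.2]
opening: 0.126
```

```bash
python3 -c "
from h import *
arc([2.15,2.1,2.04,1.98,1.92,1.87,1.82,1.78])"
```

```text
t 14.38 angle 2.1862075165176447 rad 0.17248044624097186 F [-0.2094  6.0459  4.2301] op 0.12614083243690297 yaw 80.4017141380105
2.15 [-0.65 -0.02 -0.14]
2.1 [-1.38 -0.02 -0.58]
2.04 [-2.27 -0.01 -1.07]
1.98 [-3.2  -0.01 -1.5 ]
1.92 [-4.15 -0.01 -1.87]
1.87 [-4.96 -0.01 -2.14]
1.82 [-5.77 -0.   -2.37]
1.78 [-6.44 -0.   -2.52]
```

```bash
python3 -c "
from h import *
S=bot.capture('side');save('s17',S,(285,385,100,240),5);save('t17',bot.capture('top'),(260,430,180,310),4.5)
import h
arc([2.1,2.04])"
```

```text
t 14.48 angle 2.1922987930716133 rad 0.17244252875112187 F [-0.6196  7.6241  5.2463] op 0.12565577635788083 yaw 80.4195649489986
2.1 [-1.46 -0.02 -0.65]
2.04 [-2.36 -0.01 -1.13]
```

View pics/s17.png

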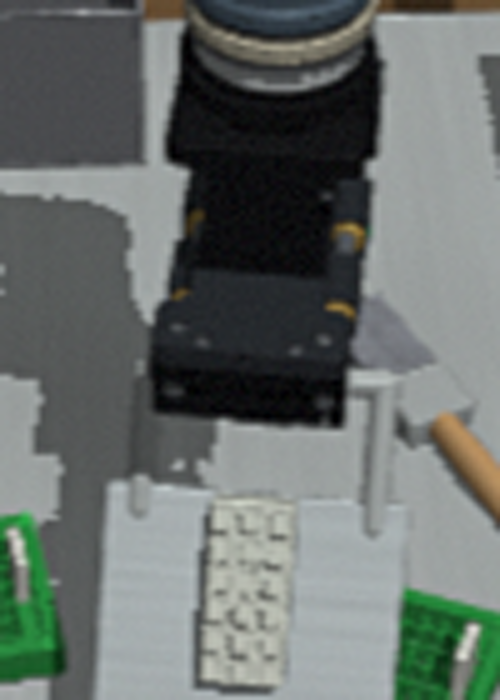

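View pics/t17.png

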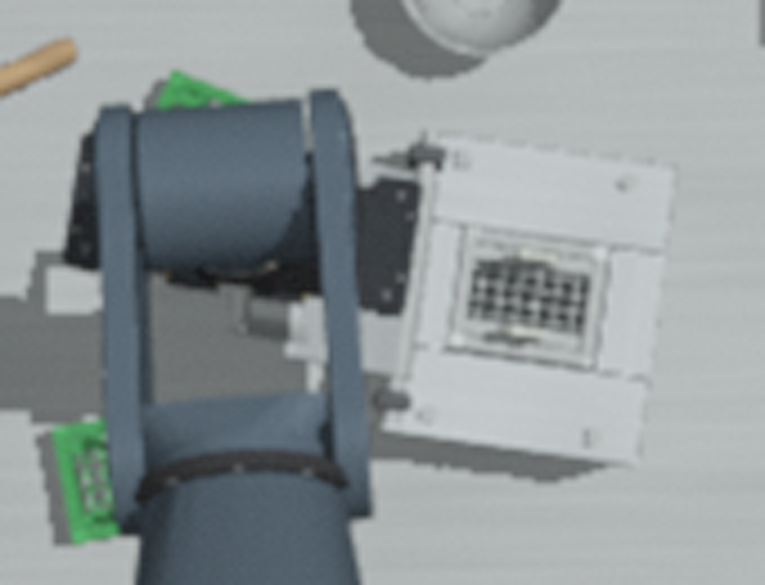

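```bash
cat >> h.py <<'E'
def arc2(angs,eh=-.0015,ev=.004):
    s=bot.read_state();p=s["position"];R=s["tcp_rot"];H2=H+eh*U;z2=.109+ev
    q=p-.019*R[:,2];h=(q[:2]-H2)@U;v=q[2]-z2
    print("t",round(s["time_s"],2),"p",p,"angle",np.arctan2(v,-h),"rad",np.hypot(h,v),"F",s["force"],"op",s["opening"],"yaw",np.degrees(np.arctan2(R[1,0],R[0,0])))
    for a in angs:
        t=np.r_[H2-.17*np.cos(a)*U,z2+.17*np.sin(a)]+.019*R[:,2]
        print(round(a,2),np.round(R.T@(t-p)*100,2))
E
python3 -c "
from h import *
arc2([2.14,2.09,2.03,1.98,1.93,1.88,1.84])"
```

```text
t 14.48 p [0.5885 0.1423 0.2302] angle 2.213161664959727 rad 0.17010091420459483 F [-0.6196  7.6241  5.2463] op 0.12565577635788083 yaw 80.4195649489986
2.14 [-1.03 -0.02 -0.7 ]
2.09 [-1.76 -0.02 -1.13]
2.03 [-2.66 -0.01 -1.61]
1.98 [-3.43 -0.01 -1.96]
1.93 [-4.22 -0.01 -2.28]
1.88 [-5.03 -0.01 -2.56]
1.84 [-5.68 -0.   -2.75]
```

>>> arm_command:
  plan:
    - {"dx": -0.3,"dy": 0,"dz": -0.3,"twist": 0,"claw": 0}
    - {"dx": -1.03,"dy": 0,"dz": -0.7,"twist": 0,"claw": 0}
    - {"dx": -1.76,"dy": 0,"dz": -1.13,"twist": 0,"claw": 0}
    - {"dx": -2.66,"dy": 0,"dz": -1.61,"twist": 0,"claw": 0}
    - {"dx": -3.43,"dy": 0,"dz": -1.96,"twist": 0,"claw": 0}
    - {"dx": -4.22,"dy": 0,"dz": -2.28,"twist": 0,"claw": 0}
    - {"dx": -4.22,"dy": 0,"dz": -2.28,"twist": 0,"claw": 0}

```text
time_s: 15.07
position: [0.5814, 0.0991, 0.2548]
tcp_rot: [[0.168, 0.986, -0.0], [0.986, -0.168, -0.004], [-0.004, 0.0, -1.0]]
force: [-0.5, 2.8, 4.9]
opening: 0.127
```

```bash
python3 -c "
from h import *
arc2([1.92,1.88,1.83,1.79,1.76,1.73,1.69])"
```

```text
t 15.07 p [0.5814 0.0991 0.2548] angle 1.9180255051528656 rad 0.17095283104038347 F [-0.5406  2.8271  4.8711] op 0.1265306353974948 yaw 80.33726738242953
1.92 [-0.   -0.03  0.1 ]
1.88 [-0.64 -0.03 -0.12]
1.83 [-1.46 -0.02 -0.35]
1.79 [-2.12 -0.02 -0.51]
1.76 [-2.62 -0.02 -0.61]
1.73 [-3.13 -0.01 -0.7 ]
1.69 [-3.8  -0.01 -0.79]
```

>>> arm_command:
  plan:
    - {"dx": -0.25,"dy": 0,"dz": -0.15,"twist": 0,"claw": 0}
    - {"dx": -0.64,"dy": 0,"dz": -0.25,"twist": 0,"claw": 0}
    - {"dx": -1.05,"dy": 0,"dz": -0.38,"twist": 0,"claw": 0}
    - {"dx": -1.46,"dy": 0,"dz": -0.48,"twist": 0,"claw": 0}
    - {"dx": -1.8,"dy": 0,"dz": -0.56,"twist": 0,"claw": 0}
    - {"dx": -2.12,"dy": 0,"dz": -0.63,"twist": 0,"claw": 0}
    - {"dx": -2.12,"dy": 0,"dz": -0.63,"twist": 0,"claw": 0}
    - {"dx": -2.12,"dy": 0,"dz": -0.63,"twist": 0,"claw": 0}

```text
time_s: 15.73
position: [0.5779, 0.078, 0.2612]
tcp_rot: [[0.168, 0.986, -0.0], [0.986, -0.168, -0.004], [-0.004, 0.001, -1.0]]
force: [1.2, 2.2, 3.1]
opening: 0.123
```

```bash
python3 -c "
from h import *
arc2([1.76,1.73,1.69])
S=bot.capture('side');T=bot.capture('top');save('s18f',S);save('t18f',T)
save('s18',S,(270,400,130,290),4.5);save('t18',T,(280,430,180,310),5)"
```

```text
t 15.73 p [0.5779 0.078  0.2612] angle 1.7872172604333625 rad 0.17121313146329117 F [1.2174 2.2032 3.1464] op 0.12308379637095505 yaw 80.32561286758336
1.76 [-0.48 -0.02  0.03]
1.73 [-0.98 -0.02 -0.06]
1.69 [-1.66 -0.01 -0.15]
```

View pics/s18.png

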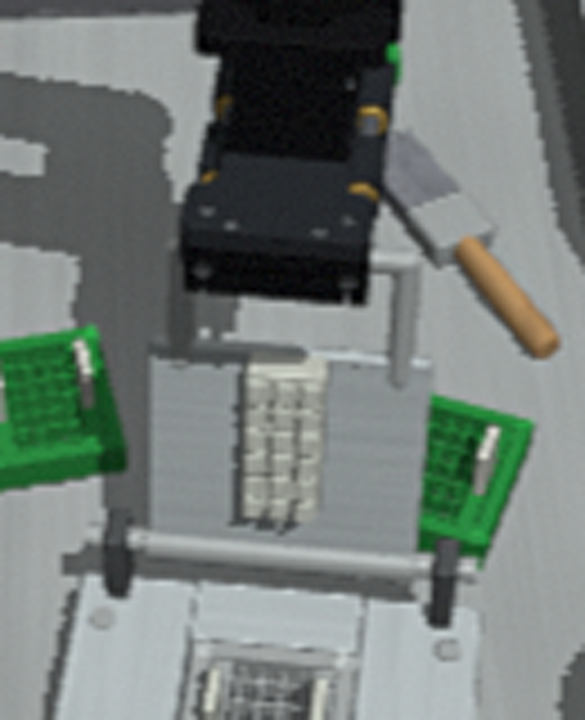

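View pics/t18.png

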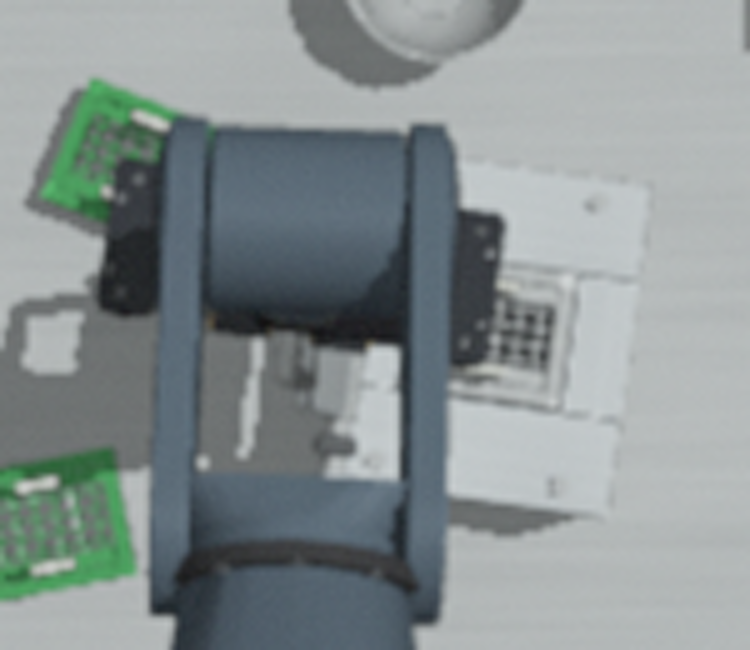

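Run:
```python
import cv2
S=cv2.imread('pics/s18f.png');cv2.imwrite('pics/z18.png',cv2.resize(S[175:275,285:385],None,fx=8,fy=8,interpolation=cv2.INTER_CUBIC))
S=cv2.imread('pics/side0.png');cv2.imwrite('pics/z0.png',cv2.resize(S[170:270,285:385],None,fx=8,fy=8,interpolation=cv2.INTER_CUBIC))
```

```text
(no output)
```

View pics/z18.png

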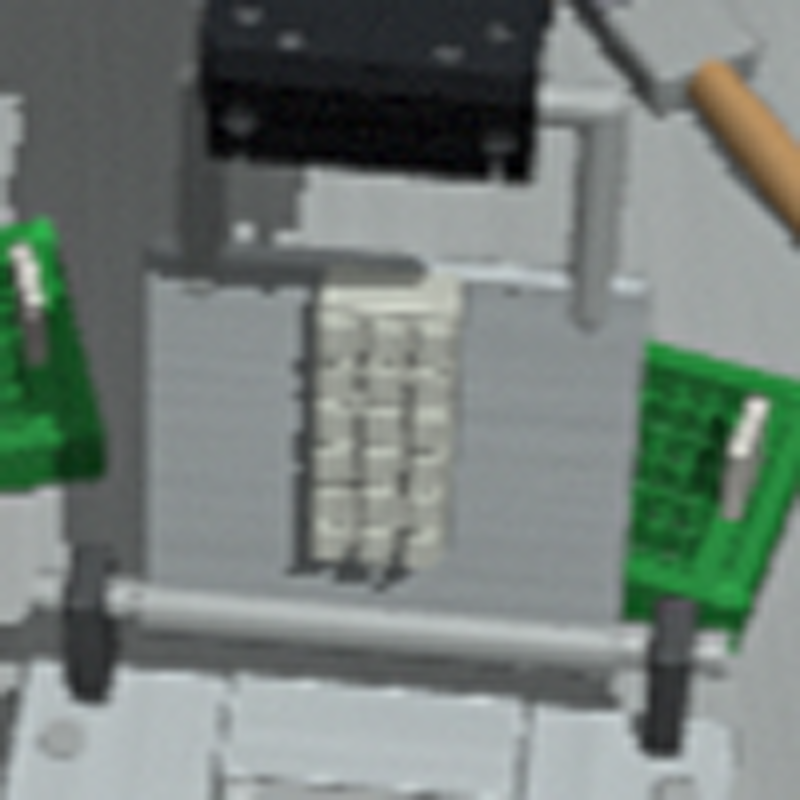

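View pics/z0.png

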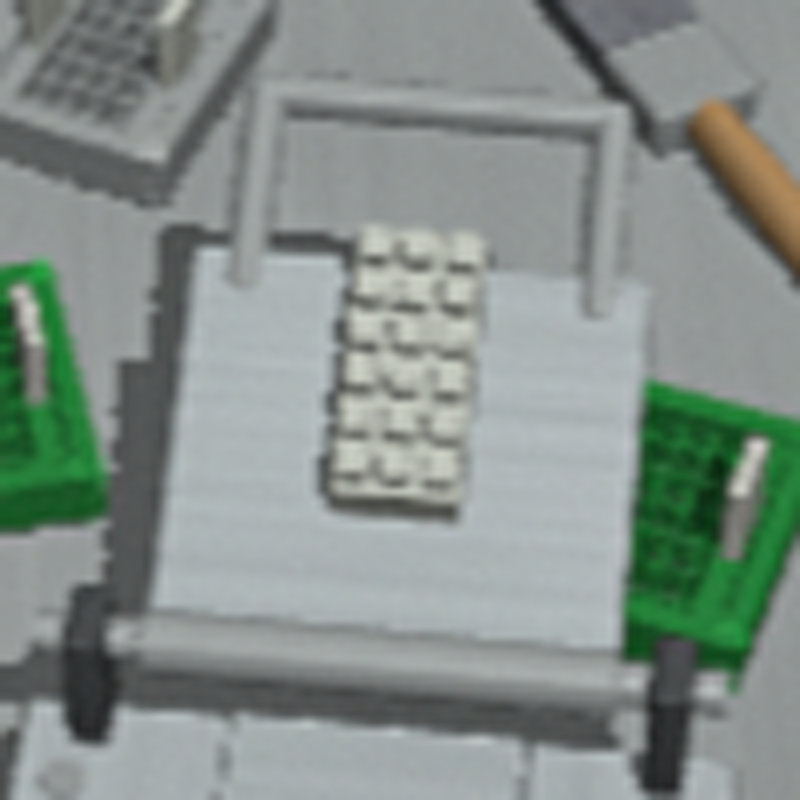

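Run:
```python
from h import *
f=lambda L,x,y,s:(np.array(L,float)/s+[x-.5+.5/s,y-.5+.5/s])
yaw=np.radians(-9.3);X=np.array([np.cos(yaw),np.sin(yaw),0]);Y=np.array([-np.sin(yaw),np.cos(yaw),0])
K,R,t=cam("side");C=-R.T@t
def pl(uv,xd,H):
    d=R.T@np.linalg.inv(K)@np.array([*uv,1.]);s=(xd-(C-H)@X)/(d@X);P=C+s*d-H;return np.array([P@Y,P[2]])*1000
for H in ([.5717,.0418,.109],[.5725,.0425,.109]):
    H=np.array(H)
    # hinge rod: ray onto z=.109 
    rod=f([(130,598),(640,645)],285,175,8);P=ray("side",rod,.109);print("rod y_d",[(p-H)@Y*1000 for p in P])
    for k,uv,o in (("now R",(603,106),(285,175)),("start R",(608,116),(285,170)),("start L",(263,95),(285,170))):
        for xd in ((-.05,) if k.endswith("L") else (.05,)):
            q=pl(f([uv],*o,8)[0],xd,H);print(k,xd,q,"ang",np.arctan2(q[1],-q[0]),"r",np.hypot(*q))
```

```text
rod y_d [np.float64(1.4666593905330123), np.float64(1.5361248900749433)]
now R 0.05 [ 64.0172 139.9045] ang 1.9999341611523347 r 153.85534180550601
start R 0.05 [108.6671 108.3102] ang 2.3578392037712708 r 153.426296730821
start L -0.05 [159.9526  57.1019] ang 2.79870174848324 r 169.83955343602494
rod y_d [np.float64(0.6465773321655474), np.float64(0.7160428317074798)]
now R 0.05 [ 20.2189 181.1059] ang 1.6819771394175986 r 182.23102772955298
start R 0.05 [ 62.3963 151.2611] ang 1.9620380505346713 r 163.62524476350993
start L -0.05 [153.8762  62.0858] ang 2.758090956014962 r 165.9292464811465
```

Run:
```python
from h import *
f=lambda L,x,y,s:(np.array(L,float)/s+[x-.5+.5/s,y-.5+.5/s])
yaw=np.radians(-9.3);X=np.array([np.cos(yaw),np.sin(yaw),0]);Y=np.array([-np.sin(yaw),np.cos(yaw),0])
K,R,t=cam("side");C=-R.T@t
def circ(uv,r,H):
    d=R.T@np.linalg.inv(K)@np.array([*uv,1.]);c=np.array([(C-H)@Y,C[2]-H[2]]);e=np.array([d@Y,d[2]])
    s=np.roots([e@e,2*c@e,c@c-r*r]);return [(round(float(np.arctan2((c+k*e)[1],-(c+k*e)[0])),3),round(float((C+k*d-H)@X),3)) for k in np.real(s)]
for hy in (.0418,.0433):
    H=np.array([.5718,hy,.109]);print(hy)
    for k,uv,o,r in (("now R",(603,106),(285,175),.17),("start R",(608,116),(285,170),.17),("start L",(263,95),(285,170),.17),("now plate R",(645,283),(285,175),.12),("now plate L",(150,258),(285,175),.12),("start plate L",(195,250),(285,170),.12),("start plate R",(648,285),(285,170),.12)):
        print(k,circ(f([uv],*o,8)[0],r,H))
```

```text
0.0418
now R [(2.881, 0.048), (1.789, 0.05)]
start R [(2.774, 0.049), (1.882, 0.051)]
start L [(2.801, -0.05), (1.858, -0.036)]
now plate R [(2.977, 0.065), (1.775, 0.065)]
now plate L [(3.047, -0.078), (1.713, -0.061)]
start plate L [(2.813, -0.064), (1.923, -0.053)]
start plate R [(2.794, 0.065), (1.94, 0.065)]
0.0433
now R [(2.893, 0.049), (1.778, 0.051)]
start R [(2.788, 0.049), (1.868, 0.051)]
start L [(2.814, -0.05), (1.845, -0.035)]
now plate R [(2.993, 0.065), (1.759, 0.065)]
now plate L [(3.061, -0.078), (1.699, -0.061)]
start plate L [(2.833, -0.064), (1.903, -0.053)]
start plate R [(2.815, 0.065), (1.919, 0.065)]
```

>>> arm_command:
  plan:
    - {"dx": -0.3,"dy": 0,"dz": -0.05,"twist": 0,"claw": 0}
    - {"dx": -0.6,"dy": 0,"dz": -0.1,"twist": 0,"claw": 0}
    - {"dx": -0.9,"dy": 0,"dz": -0.1,"twist": 0,"claw": 0}
    - {"dx": -1.15,"dy": 0,"dz": -0.12,"twist": 0,"claw": 0}
    - {"dx": -1.35,"dy": 0,"dz": -0.15,"twist": 0,"claw": 0}
    - {"dx": -1.5,"dy": 0,"dz": -0.15,"twist": 0,"claw": 0}
    - {"dx": -1.5,"dy": 0,"dz": -0.15,"twist": 0,"claw": 0}
    - {"dx": -1.5,"dy": 0,"dz": -0.15,"twist": 0,"claw": 0}

```text
time_s: 16.5
position: [0.5755, 0.0631, 0.2632]
tcp_rot: [[0.168, 0.986, 0.0], [0.986, -0.168, -0.004], [-0.004, 0.001, -1.0]]
force: [-0.2, 2.4, 6.4]
opening: 0.127
```

```bash
python3 -c "
from h import *
arc2([1.69])
S=bot.capture('side');save('s19f',S);save('z19',S,(285,385,170,270),8)
arc2([1.69])"
```

```text
t 16.5 p [0.5755 0.0631 0.2632] angle 1.6982071147900446 rad 0.1705706606803843 F [-0.195   2.4382  6.3622] op 0.12738268156645258 yaw 80.32534030943816
1.69 [-0.15 -0.03  0.04]
t 16.55 p [0.5755 0.0632 0.2632] angle 1.6986722389560398 rad 0.17055761502420966 F [0.6471 1.6115 5.714 ] op 0.12625109737206508 yaw 80.33488386983271
1.69 [-0.15 -0.03  0.04]
```

View pics/z19.png

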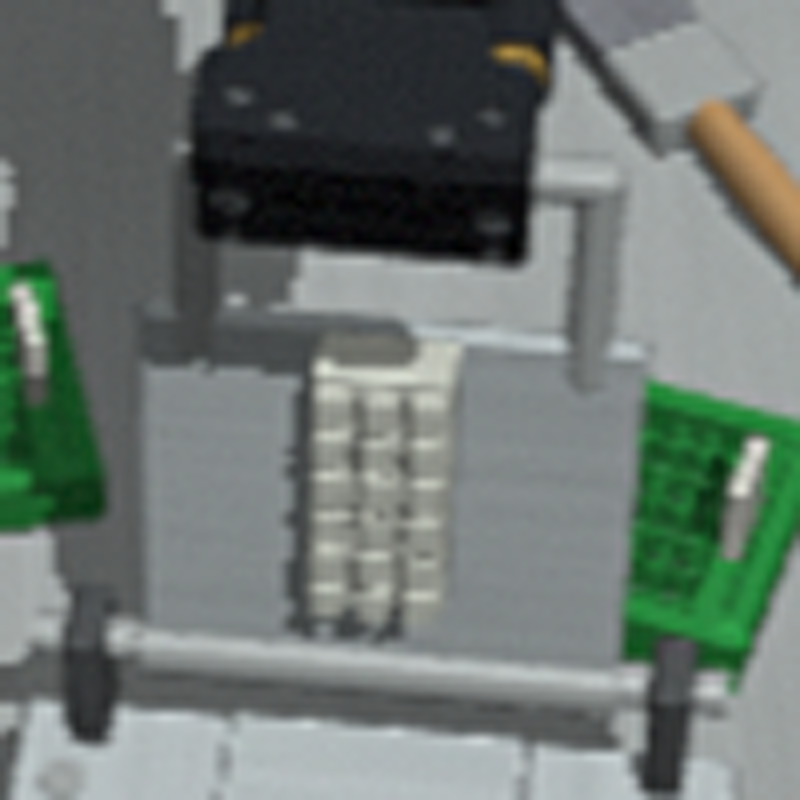

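Run:
```python
from h import *
f=lambda L,x,y,s:(np.array(L,float)/s+[x-.5+.5/s,y-.5+.5/s])
yaw=np.radians(-9.3);X=np.array([np.cos(yaw),np.sin(yaw),0]);Y=np.array([-np.sin(yaw),np.cos(yaw),0])
K,R,t=cam("side");C=-R.T@t
def circ(uv,r,H):
    d=R.T@np.linalg.inv(K)@np.array([*uv,1.]);c=np.array([(C-H)@Y,C[2]-H[2]]);e=np.array([d@Y,d[2]])
    s=np.roots([e@e,2*c@e,c@c-r*r]);return [round(float(np.arctan2((c+k*e)[1],-(c+k*e)[0])),3) for k in np.real(s)]
for hy in (.0415,.0425):
  H=np.array([.5718,hy,.109]);
  for uv in((600,180),(600,176),(645,352)): print(hy,circ(f([uv],285,170,8)[0],.17 if uv[0]<640 else .12,H))
```

```text
0.0415 [2.983, 1.703]
0.0415 [2.971, 1.713]
0.0415 [3.088, 1.678]
0.0425 [2.99, 1.697]
0.0425 [2.978, 1.706]
0.0425 [3.097, 1.669]
```

>>> arm_command:
  plan:
    - {"dx": -0.07,"dy": 0,"dz": -0.02,"twist": 0,"claw": 0}
    - {"dx": -0.1,"dy": 0,"dz": -0.03,"twist": 0,"claw": 0}
    - {"dx": -0.1,"dy": 0,"dz": -0.03,"twist": 0,"claw": 0}
    - {"dx": -0.1,"dy": 0,"dz": -0.03,"twist": 0,"claw": 0}
    - {"dx": -0.1,"dy": 0,"dz": -0.03,"twist": 0,"claw": 0}
    - {"dx": -0.1,"dy": 0,"dz": -0.03,"twist": 0,"claw": 0}

```text
time_s: 17.05
position: [0.5753, 0.0621, 0.2633]
tcp_rot: [[0.168, 0.986, 0.0], [0.986, -0.168, -0.005], [-0.004, 0.001, -1.0]]
force: [1.1, 1.7, 2.3]
opening: 0.123
```

```bash
python3 -c "
from h import *
arc2([1.69])
S=bot.capture('side');T=bot.capture('top');save('s20',S);save('t20',T)
arc2([1.69])"
```

```text
t 17.05 p [0.5753 0.0621 0.2633] angle 1.6923382062387717 rad 0.17057991727485192 F [1.1271 1.7387 2.3312] op 0.12278540650391757 yaw 80.33267545929365
1.69 [-0.05 -0.02  0.05]
t 17.15 p [0.5753 0.0621 0.2633] angle 1.6923980378313184 rad 0.17057188771612827 F [0.9206 1.2655 2.6944] op 0.12525380722089857 yaw 80.33272907392787
1.69 [-0.05 -0.02  0.05]
```

View pics/s20.png

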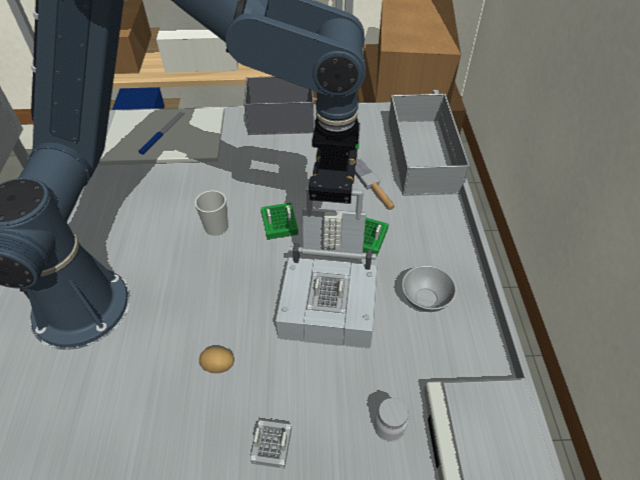

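View pics/t20.png

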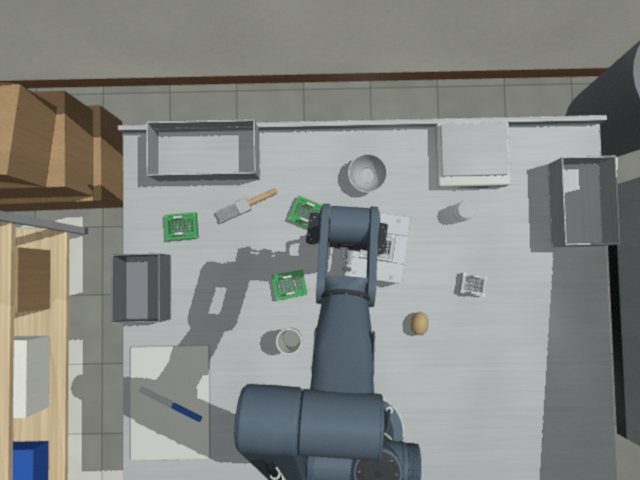

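The side view shows the grid seated in the dicer at (328,290), the head just past upright, and the handle held under the gripper at (335,195). The bystanders are where they were in both views. Handing in.

```bash
python3 -c "
from rig import bot
print(bot.hand_in())"
```

```text
the job is handed in; nothing more can be done
None
```

I seated the larger steel grid in the recess and pressed it to its hard stop. Then I swung the pusher head up by its handle to about 1.69 rad. I handed in at about 17 s with the fingers still closed on the bar.

- **Grid:** On the first try the grid caught on the +x rim at about 23 N. I backed off, shifted about 1.5 mm towards −x and it dropped in. The final push reached about 30 N at the stop. Afterwards the frame screws measured about 74.6 mm high against about 74.3 mm for the deck screws. The lug tops measured 101 mm where 103 mm was expected, so the grid is flush within measuring error.
- **Head angle:** The robot pose gives 1.692 rad. The side camera, one small step of about 1 mm earlier, gave about 1.70 rad from the handle and about 1.67 rad from the plate corner. The plate corner is the less certain of the two.
- **Handle grip:** The opening reads about 11 mm on the 12 mm bar, with about 3 N on the tool. The bar appears to have slid about 5 mm towards the fingertips during the swing. It looks held, but I did not recentre it.
- **Other things:** The two final pictures show the bystanders and the green look-alikes where they started.

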